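Restock the snack jar and screw its lid on

ROBOT

A 6-joint arm with a two-finger parallel gripper is mounted at the origin on the work surface. World frame = base frame: x ahead of the robot, y to its left, z up, the work surface at z = 0. Lengths are in m, angles in degrees, forces in N, time in s.
With the tool pointing down it reaches from about 0.375 to 0.9 m from the base axis. Payload 3.1 kg.
Tool frame: the origin (TCP) lies on the centre line of the jaws, within the pads' length; the fingertips stand 25 mm ahead of it and the grasp point (between the pads) lies 6 mm ahead of it; z points along the fingers, y is the line along which they close (so a half turn about z gives the same grasp; the last joint's range is limited). The gripper opens to 87 mm and grips with 3 to 60 N. Pads are 19 mm wide; open, the fingers measure 117 mm over their backs; the gripper's body (75 mm by 190 mm) begins 51 mm behind the grasp point.
Start: joints at [-79.269, 30.224, 82.088, -0, 67.689, -10.227], TCP at [0.224, -0.584, 0.248] pointing down, gripper open.
Joint ranges: [-176.69, 176.69], [-43.24, 126.21], [12.49, 139.97], [-82, 262], [0, 151.66], [-163.58, 163.58]. Speed limits (degrees/s): [159.86, 159.86, 180, 180, 180, 180].

INTERFACE

Orientations are given as a 3x3 rotation matrix whose columns are the frame's x, y, z axes.
In Python, from rig import read_state, capture, camera_params, hand_in gives the robot as it stands.
- The arm moves only by the tool apply_moves, never from a script. Its argument "rows" is a list of rows, each an object of numbers: "x", "y", "z": the shift along the tool's x, y, z in mm; "rx", "ry", "rz": the turn, a rotation vector about the tool's x, y, z in units of 6 degrees (1.0 is 6 degrees); "claw": the closure in counts, from 0 (fully open) to 255 (shut). A call has 1 to 10 rows; each row is the pose to reach, as a shift and turn from the pose commanded when the call began, along the tool's axes at that moment; what a row does not reach only later rows make up. A row lasts 1/8 s, in which the tool goes at most 62.5 mm and 10.7 degrees, less where a joint would pass 70% of its speed; a pose out of reach is approached as far as the arm can. A call with a gripper value outside its range is refused whole. The fingers move at their own pace and stop on an object; the grip force is fixed at half the most. Time passes only in rows, so rows that repeat a pose let the fingers close. It gives the time, the measured TCP pose, the force, the opening and the grip force at its end, in the units of the state.
- read_state(): the state, without advancing time (a new reading comes with each control period).
- capture(name): name is "scene" or "top" or "wrist"; returns (picture, depth): 480x640x3 uint8, red, green, blue; 480x640 float32, m along the optical axis (not along the pixel's ray), 0 where there is no reading.
- camera_params(name): a dict with "fx", "fy", "cx", "cy" (pixels), "D" ([k1, k2, p1, p2, k3] as OpenCV has them; the pictures are not rectified), "xyz" and "orientation" of the camera in the world. Camera axes: x right, y up, looking along -z (the intrinsics and any distortion apply to the point x, -y, -z); pixel columns grow to the right and rows downward; lengths in m; the calibration is good to about 2 mm. A picture is of the moment at which its call begins: read the wrist's pose just before it. camera_params takes no time and is no camera call; for the wrist camera it gives the pose at the moment of the call.
- hand_in(): hands the job in; it is judged then, once.
The state is a dict: "time_s": time; "joint_positions": joint angles; "qvel": joint speeds; "tau": joint torques, N m; "position": TCP position; "tcp_rot": TCP orientation; "force": force on the tool from outside, world axes, zero at the start; "moment": the same for the moment, N m; "opening": opening from 0.0 (shut) to 1.0 (fully open); "grasp_force": force on a finger pad.
Only numpy, scipy, OpenCV 4.12 (cv2) and the standard library are available. Lean on these libraries where they do the work, as an engineer would, in place of code of your own. Each camera call takes 0.05 s, during which the arm holds its last target. There are 200 camera calls.

TASK

Restock the snack jar for film night: move every sweet box from the rack into the jar, standing up, lowering each one gently until it rests on the chocolates already in there before letting go, never dropping or ramming it. Then close the jar: set the lid level on the mouth, turn it backward (anticlockwise) until it drops onto its thread, and screw it forward until it stops, fully home and not cross-threaded. Leave everything else on the sideboard where it is.

Things in the scene. Friction and masses are not known exactly. Their poses are not given: they have to be found in the camera images.
- jar: Round stoneware snack jar, white with a blue band, opaque and heavy: stands firm, never moves. Origin: centre of its underside, z up; its yaw means nothing. Body 176 mm wide. A flat bed of foil-wrapped chocolate coins already in it carries the boxes; its top lies 32 to 62 mm above the jar's underside: different each time, not given.
- jar_mouth (a point): Centre of the jar's open mouth, at the rim, 160 mm above its underside. Mouth 128 mm across inside, neck 136 mm outside at the rim, widening to 142 mm. The lid screws over the outside of the neck.
- jar_neck (a point): On the jar's axis, 20 mm below the rim, amid the right-hand thread: three equal ridges, 120 degrees apart, each 75 degrees long, falling 6 mm clockwise (seen from above) from a 30 degree gap at its start to a 15 degree stop rib at its end. Where round the neck they start differs each time and is not given.
- lid: Round wooden screw lid, 171 mm wide, 44 mm tall, about 350 g, loose, starts right way up on the sideboard. Origin: centre of its lower edge, z up. Hollow below, 40 mm deep, with three lugs inside its lower edge 120 degrees apart (one under its +x) that run in the jar's thread. Set on the jar with lugs on top of the ridges, its origin stands 145 to 152 mm above the jar's underside.
- lid_grip (a point): Middle of the straight grip bar on the lid, 59 mm above the lid's origin. Bar 80 mm long (lid's x), 24 mm wide (y), 30 mm tall (44 to 74 mm above the lid's origin). Turning the lid takes about 0.2 N m. Turned backward (anticlockwise from above) by up to 95 degrees, the lugs meet the gaps and the lid drops about 11 mm, by its own weight if let.
- lid_top (a point): Centre of the lid's flat top, 44 mm above its origin. After the drop the lid's origin is 139 to 142 mm above the jar's underside; turned forward (clockwise) 60 to 85 degrees from there it sinks to 134 mm at a hard stop, fully home. Turned forward before it has dropped, it jams high against the stop ribs.
- rack: Walnut rack, fixed, 226 mm long (its x), 66 mm wide, five pockets in a row along x at 42 mm spacing (-84, -42, 0, 42, 84 mm); pocket floor 50 mm, pocket walls 90 mm above its underside. Origin: centre of its underside, z up. Some pockets are empty.
- box_red: Rigid red sweet box, 34 mm wide (its x), 22 mm thick (y), 100 mm tall (z), about 80 g, loose; absent in some starts. Origin: centre of its underside. Starts upright in a rack pocket with its width along the rack's x, underside 50 mm and top 150 mm above the table.
- box_orange: Rigid orange sweet box, 34 mm wide (its x), 22 mm thick (y), 100 mm tall (z), about 80 g, loose; absent in some starts. Origin: centre of its underside. Starts upright in a rack pocket with its width along the rack's x, underside 50 mm and top 150 mm above the table.
- box_yellow: Rigid yellow sweet box, 34 mm wide (its x), 22 mm thick (y), 100 mm tall (z), about 80 g, loose; absent in some starts. Origin: centre of its underside. Starts upright in a rack pocket with its width along the rack's x, underside 50 mm and top 150 mm above the table.
- box_green: Rigid green sweet box, 34 mm wide (its x), 22 mm thick (y), 100 mm tall (z), about 80 g, loose; absent in some starts. Origin: centre of its underside. Starts upright in a rack pocket with its width along the rack's x, underside 50 mm and top 150 mm above the table.
- box_blue: Rigid blue sweet box, 34 mm wide (its x), 22 mm thick (y), 100 mm tall (z), about 80 g, loose; absent in some starts. Origin: centre of its underside. Starts upright in a rack pocket with its width along the rack's x, underside 50 mm and top 150 mm above the table.
- remote: Bystander, to be left alone: remote control, 180 x 46 x 18 mm, lying flat. Origin: centre of its underside.
- tumbler: Bystander, to be left alone: green glass tumbler, 78 mm wide, 95 mm tall, upright. Origin: centre of its underside.
- popcorn_bowl: Bystander, to be left alone: blue bowl of popcorn, 156 mm wide, 65 mm tall. Origin: centre of its underside.
- glasses_case: Bystander, to be left alone: grey glasses case, 160 x 60 x 45 mm. Origin: centre of its underside.
- coasters: Bystander, to be left alone: stack of round coasters, 94 mm wide, 34 mm tall. Origin: centre of its underside.
- books: Bystander, to be left alone: two books, 146 x 216 mm, 52 mm tall, stacked. Origin: centre of its underside.

How it is judged:
By the outcome, as a careful person would: the job done as asked, in the order asked, and still so for the second after the job is handed in, with the robot touching nothing.
Of box_red, box_orange, box_yellow, box_green, box_blue only 3 to 4 are there at a start; the rules pass over those that are not, and their reading is None.
At some moment in a run one of lid may be knocked a few centimetres aside while the robot is not near it.
It also fails if it takes over 210 s, if anything falls off the work surface, if the arm or the gripper's body presses on something with over 40 N, if the wrist force passes 120 N, or if a joint passes its speed limit or range.

## Working session

There is one attempt and no reset: what is moved stays moved. The work goes in short steps, Python scripts to look and compute and a tool call to move; the robot and the scene stay as the last step left them, time stands still between calls to the robot, and variables do not carry over. Pictures are saved under pics/ and viewed, at most 14 in all, crops included, and the job is handed in when it is done.

Besides the shell and the picture viewer there is one more tool, called after "Emit:" as a command line: name --argument value ..., lists and objects as JSON in quotes. apply_moves: Moves the arm, as the interface text tells. Its arguments: {"type":"object","properties":{"rows":{"type":"array"}},"required":["rows"]}

```bash
ls; mkdir -p pics; cat > h.py <<'E'
import numpy as np, cv2, json
from rig import *
def snap(n):
    p=camera_params(n); im,d=capture(n); return im,d,p
def w(p,d,u,v):
    K=np.array([[p['fx'],0,p['cx']],[0,p['fy'],p['cy']],[0,0,1]])
    u,v=np.atleast_1d(u).astype(float),np.atleast_1d(v).astype(float)
    q=cv2.undistortPoints(np.stack([u,v],-1)[:,None],K,np.array(p['D']))[:,0]
    z=np.asarray(d,float).reshape(-1)
    c=np.stack([q[:,0]*z,-q[:,1]*z,-z],-1)
    return c@np.array(p['orientation']).T+np.array(p['xyz'])
def cloud(p,d):
    v,u=np.mgrid[0:480,0:640]; X=w(p,d.ravel(),u.ravel(),v.ravel()).reshape(480,640,3); X[d==0]=np.nan; return X
def save(im,n): cv2.imwrite('pics/'+n+'.png',im[...,::-1])
E
python3 - <<'E'
from h import *
for n in('scene','top'):
    im,d,p=snap(n); save(im,n+'0'); np.savez(n+'0.npz',im=im,d=d); print(n,p)
print(read_state())
E
```

```text
pics
scene {'fx': 496.28283543515965, 'fy': 496.28283543515965, 'cx': 322.670203294199, 'cy': 243.88805465994503, 'D': array([-0.03767805,  0.        ,  0.        ,  0.        ,  0.        ]), 'xyz': array([ 0.98392426, -0.66477672,  1.25427512]), 'orientation': array([[ 0.87510436, -0.39033125,  0.28606622],
       [ 0.48367948,  0.72464831, -0.49085536],
       [-0.01570122,  0.56791403,  0.82293811]])}
top {'fx': 577.124081831419, 'fy': 577.124081831419, 'cx': 322.02364617727625, 'cy': 241.22723319212002, 'D': array([0.00461984, 0.        , 0.        , 0.        , 0.        ]), 'xyz': array([0.29046802, 0.04351223, 1.4877135 ]), 'orientation': array([[-0.06637348,  0.97585443, -0.20809299],
       [-0.99779209, -0.06540455,  0.01154103],
       [-0.00234786,  0.20839956,  0.97804096]])}
{'time_s': 0.1, 'joint_positions': array([-7.92676316e+01,  3.02738897e+01,  8.21476229e+01, -8.91318910e-04,
        6.76898091e+01, -1.02257887e+01]), 'qvel': array([ 0.04229884, -0.09237027, -0.15661601,  0.02442513,  0.08968799,
        0.07523876]), 'tau': array([-2.73730338e-04, -4.40986919e+01, -1.77150428e+01,  6.35060831e-02,
        5.33646403e-02, -3.44850787e-05]), 'position': array([ 0.22347921, -0.58303676,  0.24667465]), 'tcp_rot': array([[ 9.33839837e-01,  3.57691232e-01, -3.75955514e-04],
       [ 3.57691276e-01, -9.33837950e-01,  1.90626162e-03],
       [ 3.30771541e-04, -1.91461905e-03, -9.99998112e-01]]), 'force': array([-0.70326335, -0.46151901, -0.78563362]), 'moment': array([-0.04119061, -0.03926138, -0.01856269]), 'grasp_force': 0.0, 'opening': 1.0016806535456617}
```

View pics/scene0.png

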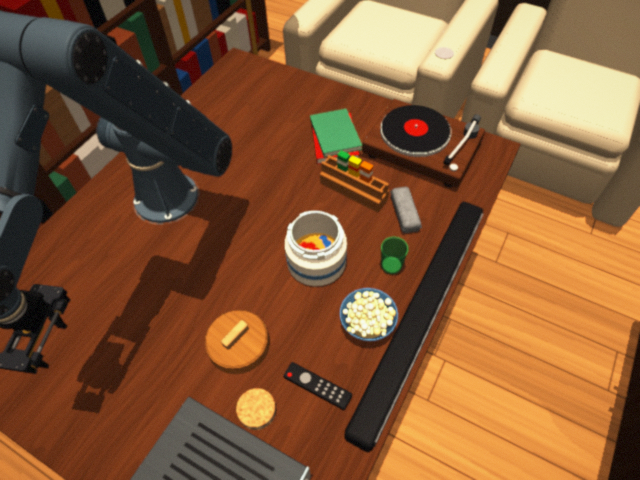

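View pics/top0.png

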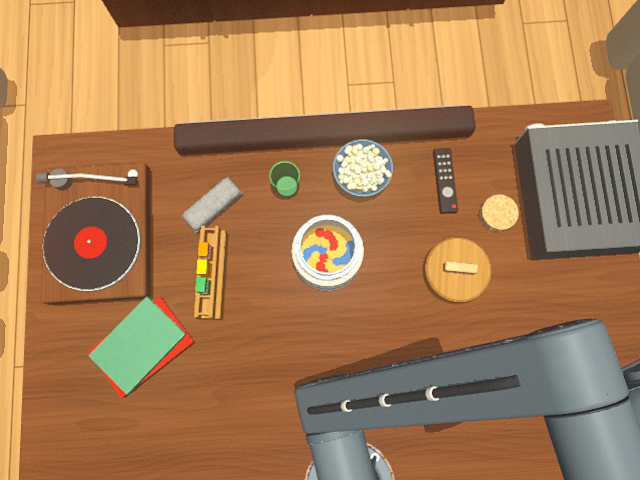

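The scene shows three boxes in the rack: orange (203,248), yellow (202,267) and green (202,285) in the top view. The jar mouth is at (328,250) and the lid at (459,268) with its bar roughly horizontal in the image. Next I'll measure their positions.

```bash
python3 - <<'E'
from h import *
for n in('top','scene'):
    z=np.load(n+'0.npz'); im,d=z['im'],z['d']; p=camera_params(n); X=cloud(p,d); Z=X[...,2]
    def fitc(P):
        A=np.c_[2*P[:,:2],np.ones(len(P))]; s=np.linalg.lstsq(A,(P[:,:2]**2).sum(1),rcond=None)[0]
        return s[:2],np.sqrt(s[2]+s[0]**2+s[1]**2)
    boxw={'top':dict(jar=(285,370,205,300),lid=(415,500,230,310),rack=(185,235,220,325)),'scene':dict(jar=(275,355,200,290),lid=(195,280,300,380),rack=(310,400,140,210))}[n]
    def reg(k): a,b,c,e=boxw[k]; return X[c:e,a:b].reshape(-1,3),im[c:e,a:b].reshape(-1,3)
    P,_=reg('jar'); r=P[(P[:,2]>.154)&(P[:,2]<.166)]; c,R=fitc(r); print(n,'jar rim',len(r),c,R,np.nanmedian(r[:,2]), 'midrange',(r.min(0)+r.max(0))/2)
    q=P[(np.hypot(*(P[:,:2]-c).T)<.04)]; print(' bed z pct',np.nanpercentile(q[:,2],[5,50,95]))
    P,C=reg('lid'); top=P[(P[:,2]>.038)&(P[:,2]<.05)]; print(' lid ext mid',(top.min(0)+top.max(0))/2,top.max(0)-top.min(0),np.nanmedian(top[:,2]))
    b=P[(P[:,2]>.066)]; (cx,cy),s,a=cv2.minAreaRect((b[:,:2]*1000).astype(np.float32)); print(' bar',len(b),cx,cy,s,a,np.nanmedian(b[:,2]),b.mean(0), np.linalg.svd(b[:,:2]-b[:,:2].mean(0))[2][0])
    P,C=reg('rack'); hs=cv2.cvtColor(C[None],cv2.COLOR_RGB2HSV)[0]
    t=(P[:,2]>.143)
    for nm,lo,hi in(('red',0,5),('orange',6,20),('yellow',24,34),('green',50,85),('blue',95,130)):
        m=t&(hs[:,0]>=lo)&(hs[:,0]<=hi)
        if m.sum()>5: print(' ',nm,m.sum(),P[m].mean(0),P[m].max(0)-P[m].min(0),(P[m].max(0)+P[m].min(0))/2)
    m=(P[:,2]>.082)&(P[:,2]<.097); print(' rack',m.sum(),cv2.minAreaRect((P[m][:,:2]*1000).astype(np.float32)))
    m=t; b=P[t][:,:2]; print(' boxes dir',np.linalg.svd(b-b.mean(0))[2][0],cv2.minAreaRect((b*1000).astype(np.float32)))
E
```

```text
top jar rim 416 [0.56095613 0.01501968] 0.06678108281095112 0.1592277879392232 midrange [0.56073418 0.01138514 0.15971386]
 bed z pct [0.03865381 0.04352528 0.04884804]
 lid ext mid [ 0.50236044 -0.31338986  0.04400429] [0.16505228 0.1650242  0.01198635] 0.04404302095778445
 bar 311 503.2274169921875 -313.9982604980469 (80.27775573730469, 24.835521697998047) 80.15576934814453 0.0740011617452454 [ 0.50262482 -0.31326996  0.07402282] [-0.16887358 -0.98563772]
  orange 72 [0.56195736 0.3096337  0.14877872] [0.07787688 0.03106008 0.01378518] [0.55408618 0.3122675  0.15015305]
  yellow 142 [0.53266073 0.31487367 0.15024095] [0.07354588 0.02787379 0.01501232] [0.51352856 0.31682396 0.15091675]
  green 125 [0.49135472 0.31838273 0.1503857 ] [0.03232026 0.02188927 0.0142484 ] [0.4909213  0.31872363 0.15064821]
 rack 689 ((533.5711669921875, 314.4588623046875), (46.34857940673828, 226.94529724121094), 84.45179748535156)
 boxes dir [-0.99441956  0.10549761] ((534.0581665039062, 314.2176818847656), (25.956375122070312, 118.1500244140625), 84.13358306884766)
scene jar rim 364 [0.56288884 0.01559
[... 327 characters left out ...]
 80.28282165527344 0.0735006918308998 [ 0.50588039 -0.31378316  0.07341721] [-0.16594219 -0.98613548]
  orange 81 [0.57531098 0.30899581 0.15093829] [0.11752158 0.03020706 0.01389912] [0.53493884 0.31041726 0.15006699]
  yellow 66 [0.53536331 0.31186226 0.15107396] [0.04196498 0.02519977 0.01193842] [0.53101928 0.31240458 0.15058009]
  green 66 [0.49365224 0.31578538 0.14959045] [0.03446817 0.02615832 0.01331256] [0.49212266 0.31816379 0.14986761]
 rack 594 ((540.6196899414062, 405.7506103515625), (231.97665405273438, 229.74411010742188), 84.95320892333984)
 boxes dir [ 0.99632818 -0.0856163 ] ((533.7897338867188, 315.1192321777344), (28.26534080505371, 119.35131072998047), 83.6746826171875)
```

```bash
cat >> h.py <<'E'
from scipy.spatial.transform import Rotation as Ro
def go(x,y,z,yaw):
    """delta in tool axes (mm, 6-degree units) from the measured pose to a tool-down target"""
    s=read_state(); R=np.array(s['tcp_rot']); c,n=np.cos(np.radians(yaw)),np.sin(np.radians(yaw))
    T=np.array([[c,n,0],[n,-c,0],[0,0,-1]])
    t=R.T@(np.array([x,y,z])-s['position'])*1000; r=np.degrees(Ro.from_matrix(R.T@T).as_rotvec())/6
    print((x,y,z,yaw),'-> xyz',t.round(1),'r',r.round(2))
E
python3 -c "
from h import *
go(.50,-.25,.33,-5.8);go(.56,.0,.33,-5.8);go(.5753,.3105,.30,-5.8)"
```

```text
(0.5, -0.25, 0.33, -5.8) -> xyz [ 377.4 -212.3  -82.8] r [-0.02  0.    4.46]
(0.56, 0.0, 0.33, -5.8) -> xyz [ 522.8 -424.3  -82.3] r [-0.02  0.    4.46]
(0.5753, 0.3105, 0.3, -5.8) -> xyz [ 648.2 -708.7  -51.8] r [-0.02  0.    4.46]
```

Emit:
apply_moves --rows '[{"x":0,"y":0,"z":-60},{"x":50,"y":-30,"z":-82},{"x":100,"y":-60,"z":-82,"rz":0.5},{"x":150,"y":-90,"z":-82,"rz":1},{"x":200,"y":-115,"z":-82,"rz":2},{"x":250,"y":-142,"z":-82,"rz":3},{"x":300,"y":-170,"z":-82,"rz":4},{"x":345,"y":-195,"z":-82,"rz":4.46},{"x":377,"y":-212,"z":-82,"rz":4.46},{"x":400,"y":-245,"z":-82,"rz":4.46}]'

```text
validation failed for argument at $.ro...
```

```bash
python3 -c "
from h import *
go(.56,.0,.33,-5.8);go(.5753,.3105,.30,-5.8)"
```

```text
(0.56, 0.0, 0.33, -5.8) -> xyz [ 522.8 -424.3  -82.3] r [-0.02  0.    4.46]
(0.5753, 0.3105, 0.3, -5.8) -> xyz [ 648.2 -708.7  -51.8] r [-0.02  0.    4.46]
```

Emit:
apply_moves --rows '[{"x":0,"y":0,"z":-60,"rx":0,"ry":0,"rz":0,"claw":0},{"x":50,"y":-30,"z":-82,"rx":0,"ry":0,"rz":0,"claw":0},{"x":100,"y":-60,"z":-82,"rx":0,"ry":0,"rz":0.5,"claw":0},{"x":150,"y":-90,"z":-82,"rx":0,"ry":0,"rz":1,"claw":0},{"x":200,"y":-115,"z":-82,"rx":0,"ry":0,"rz":2,"claw":0},{"x":250,"y":-142,"z":-82,"rx":0,"ry":0,"rz":3,"claw":0},{"x":300,"y":-170,"z":-82,"rx":0,"ry":0,"rz":4,"claw":0},{"x":345,"y":-195,"z":-82,"rx":0,"ry":0,"rz":4.46,"claw":0},{"x":377,"y":-212,"z":-82,"rx":0,"ry":0,"rz":4.46,"claw":0},{"x":400,"y":-245,"z":-82,"rx":0,"ry":0,"rz":4.46,"claw":0}]'

```text
time_s: 1.35
position: [0.5107, -0.2108, 0.329]
tcp_rot: [[0.995, -0.101, 0.0], [-0.101, -0.995, 0.0], [0.0, -0.0, -1.0]]
force: [0.3, 0.6, -0.2]
opening: 0.996
grasp_force: 0.0
```

```bash
python3 -c "
from h import *
go(.56,.0,.33,-5.8);go(.5753,.3105,.30,-5.8)"
```

```text
(0.56, 0.0, 0.33, -5.8) -> xyz [  27.9 -214.7   -1. ] r [-0. -0.  0.]
(0.5753, 0.3105, 0.3, -5.8) -> xyz [  11.8 -525.2   29. ] r [-0. -0.  0.]
```

Emit:
apply_moves --rows '[{"x":15,"y":-60,"z":0,"rx":0,"ry":0,"rz":0,"claw":0},{"x":28,"y":-120,"z":0,"rx":0,"ry":0,"rz":0,"claw":0},{"x":28,"y":-180,"z":0,"rx":0,"ry":0,"rz":0,"claw":0},{"x":28,"y":-240,"z":0,"rx":0,"ry":0,"rz":0,"claw":0},{"x":20,"y":-300,"z":0,"rx":0,"ry":0,"rz":0,"claw":0},{"x":16,"y":-360,"z":10,"rx":0,"ry":0,"rz":0,"claw":0},{"x":12,"y":-420,"z":20,"rx":0,"ry":0,"rz":0,"claw":0},{"x":12,"y":-475,"z":29,"rx":0,"ry":0,"rz":0,"claw":0},{"x":12,"y":-525,"z":29,"rx":0,"ry":0,"rz":0,"claw":0},{"x":12,"y":-525,"z":29,"rx":0,"ry":0,"rz":0,"claw":0}]'

```text
time_s: 2.6
position: [0.5737, 0.3128, 0.2994]
tcp_rot: [[0.995, -0.096, -0.001], [-0.096, -0.995, 0.001], [-0.001, -0.0, -1.0]]
force: [-0.3, -0.3, -0.1]
opening: 1.002
grasp_force: 0.0
```

```bash
python3 - <<'E'
from h import *
go(.5753,.3105,.30,-5.8)
im,d,p=snap('wrist'); save(im,'w1'); np.savez('w1.npz',im=im,d=d); X=cloud(p,d)
m=(X[...,2]>.143)&(X[...,2]<.156)
hs=cv2.cvtColor(im,cv2.COLOR_RGB2HSV)[...,0]
for nm,lo,hi in(('orange',8,20),('yellow',24,34),('green',50,85)):
    q=X[m&(hs>=lo)&(hs<=hi)]
    if len(q)>20: print(nm,len(q),cv2.minAreaRect((q[:,:2]*1000).astype(np.float32)),np.median(q,0))
E
```

```text
(0.5753, 0.3105, 0.3, -5.8) -> xyz [ 1.8  2.2 -0.6] r [-0.    0.01  0.05]
orange 2537 ((548.8482055664062, 195.0937042236328), (95.7590560913086, 256.103759765625), 1.2767722606658936) [0.57269884 0.30405928 0.14933292]
yellow 1266 ((558.336181640625, 197.05636596679688), (255.7328338623047, 89.37184143066406), 87.90050506591797) [0.53553196 0.31408725 0.14942217]
green 883 ((539.4464721679688, 202.16831970214844), (88.3320541381836, 262.70074462890625), 4.6548380851745605) [0.50097218 0.31764888 0.14917775]
```

View pics/w1.png

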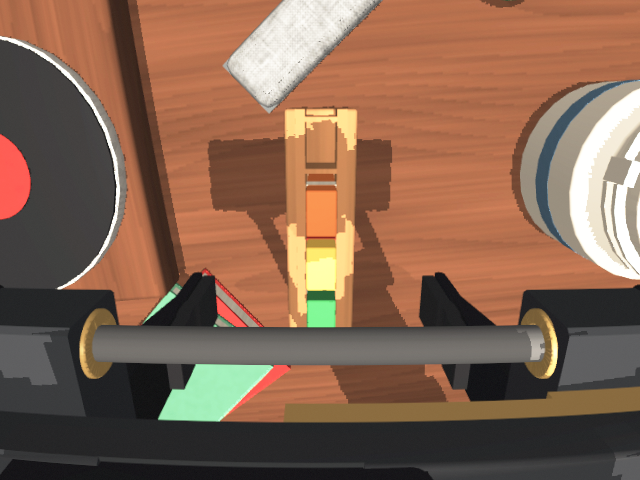

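The wrist view shows the orange box top at about (306..336, 189..237), yellow at (306..337, 247..290), and green below that at (307..335, 300..).

```bash
python3 - <<'E'
from h import *
z=np.load('w1.npz'); im,d=z['im'],z['d']; p=camera_params('wrist'); X=cloud(p,d)
m=((X[...,2]>.143)&(X[...,2]<.156)).astype(np.uint8); m[:150]=0;m[327:]=0;m[:,:295]=0;m[:,350:]=0
n,l,st,c=cv2.connectedComponentsWithStats(m)
for i in range(1,n):
    if st[i,4]>200:
        q=X[l==i][:,:2]*1000; print(st[i],cv2.minAreaRect(q.astype(np.float32)),q.mean(0))
E
```

```text
[ 306  189   32   48 1492] ((576.552490234375, 308.0218811035156), (21.92030143737793, 33.946495056152344), 84.07587432861328) [577.29926026 308.08840278]
[ 307  245   30   45 1327] ((534.7905883789062, 311.7986755371094), (21.638755798339844, 33.537052154541016), 84.18150329589844) [536.09753162 311.89502264]
[307 296  29  31 851] ((498.7731018066406, 315.8251647949219), (21.38807487487793, 23.948575973510742), 83.62435150146484) [500.16355172 315.88063603]
```

```bash
python3 -c "
from h import *
go(.576,.3087,.141,-5.8)"
```

```text
(0.576, 0.3087, 0.141, -5.8) -> xyz [  2.6   1.6 158.5] r [0.01 0.01 0.03]
```

Emit:
apply_moves --rows '[{"x":2.5,"y":1.5,"z":30,"rx":0,"ry":0,"rz":0,"claw":0},{"x":2.5,"y":1.5,"z":70,"rx":0,"ry":0,"rz":0,"claw":0},{"x":2.5,"y":1.5,"z":110,"rx":0,"ry":0,"rz":0,"claw":0},{"x":2.5,"y":1.5,"z":140,"rx":0,"ry":0,"rz":0,"claw":0},{"x":2.5,"y":1.5,"z":158.5,"rx":0,"ry":0,"rz":0,"claw":0},{"x":2.5,"y":1.5,"z":158.5,"rx":0,"ry":0,"rz":0,"claw":100},{"x":2.5,"y":1.5,"z":158.5,"rx":0,"ry":0,"rz":0,"claw":160},{"x":2.5,"y":1.5,"z":158.5,"rx":0,"ry":0,"rz":0,"claw":220},{"x":2.5,"y":1.5,"z":158.5,"rx":0,"ry":0,"rz":0,"claw":220},{"x":2.5,"y":1.5,"z":158.5,"rx":0,"ry":0,"rz":0,"claw":220}]'

```text
time_s: 3.9
position: [0.577, 0.3078, 0.1426]
tcp_rot: [[0.995, -0.101, 0.001], [-0.101, -0.995, 0.0], [0.001, -0.0, -1.0]]
force: [0.5, -0.5, -0.1]
opening: 0.515
grasp_force: 0.0
```

```bash
python3 -c "
from h import *
s=read_state();print(s['position'],s['force'],s['moment'],s['opening'],s['grasp_force'])"
```

```text
[0.57696338 0.30776275 0.14261959] [ 0.50519926 -0.45941666 -0.06879731] [-0.03339852  0.03296595  0.02894206] 0.5150352520167608 0.0
```

Emit:
apply_moves --rows '[{"x":0,"y":0,"z":0,"rx":0,"ry":0,"rz":0,"claw":220},{"x":0,"y":0,"z":0,"rx":0,"ry":0,"rz":0,"claw":220},{"x":0,"y":0,"z":0,"rx":0,"ry":0,"rz":0,"claw":220},{"x":0,"y":0,"z":0,"rx":0,"ry":0,"rz":0,"claw":220},{"x":0,"y":0,"z":0,"rx":0,"ry":0,"rz":0,"claw":220}]'

```text
time_s: 4.53
position: [0.5768, 0.3078, 0.142]
tcp_rot: [[0.995, -0.101, -0.0], [-0.101, -0.995, 0.0], [-0.0, -0.0, -1.0]]
force: [0.4, 0.5, -1.0]
opening: 0.254
grasp_force: 30.0
```

```bash
python3 -c "
from h import *
s=read_state();print(s['position'],s['force'],s['moment'],s['opening'],s['grasp_force'])"
```

```text
[0.57682024 0.30779804 0.1420037 ] [ 0.38474822  0.48312105 -1.00933146] [0.26980759 0.06070366 0.00136851] 0.2538894483993874 29.998843297362328
```

Emit:
apply_moves --rows '[{"x":0,"y":0,"z":-15,"rx":0,"ry":0,"rz":0,"claw":220},{"x":0,"y":0,"z":-50,"rx":0,"ry":0,"rz":0,"claw":220},{"x":0,"y":0,"z":-95,"rx":0,"ry":0,"rz":0,"claw":220},{"x":0,"y":5,"z":-140,"rx":0,"ry":0,"rz":0,"claw":220},{"x":10,"y":40,"z":-160,"rx":0,"ry":0,"rz":0,"claw":220},{"x":20,"y":90,"z":-160,"rx":0,"ry":0,"rz":0,"claw":220},{"x":30,"y":150,"z":-160,"rx":0,"ry":0,"rz":0,"claw":220},{"x":40,"y":205,"z":-160,"rx":0,"ry":0,"rz":0,"claw":220},{"x":50,"y":255,"z":-160,"rx":0,"ry":0,"rz":0,"claw":220},{"x":53,"y":282,"z":-160,"rx":0,"ry":0,"rz":0,"claw":220}]'

```text
time_s: 5.78
position: [0.601, 0.0184, 0.3032]
tcp_rot: [[0.995, -0.104, 0.001], [-0.104, -0.995, -0.002], [0.001, 0.002, -1.0]]
force: [-0.0, 0.1, -1.0]
opening: 0.251
grasp_force: 30.0
```

Emit:
apply_moves --rows '[{"x":0,"y":10,"z":0,"rx":0,"ry":0,"rz":0,"claw":220},{"x":0,"y":10,"z":0,"rx":0,"ry":0,"rz":0,"claw":220},{"x":0,"y":10,"z":0,"rx":0,"ry":0,"rz":0,"claw":220}]'

```text
time_s: 6.15
position: [0.5998, 0.013, 0.3023]
tcp_rot: [[0.995, -0.1, -0.0], [-0.1, -0.995, 0.0], [-0.0, -0.0, -1.0]]
force: [-0.4, -0.3, 0.6]
opening: 0.253
grasp_force: 30.0
```

```bash
python3 - <<'E'
from h import *
s=read_state();print(s['position'],s['force'],s['moment'],s['opening'],s['grasp_force'])
go(.5998,.0115,.145,-5.8)
im,d,p=snap('scene'); save(im[100:340,150:470].repeat(2,0).repeat(2,1),'s2')
# jar bed from top cam again, finer
z=np.load('top0.npz');X=cloud(camera_params('top'),z['d']);q=X[205:300,285:370].reshape(-1,3);r=np.hypot(q[:,0]-.5615,q[:,1]-.0153)
print(np.histogram(q[r<.06,2],bins=np.arange(.02,.08,.003)))
E
```

```text
[0.59980986 0.01300671 0.30226751] [-0.40648356 -0.34311254  0.59758243] [0.01226543 0.03084321 0.047703  ] 0.2533423430503994 29.99883810058236
(0.5998, 0.0115, 0.145, -5.8) -> xyz [  0.2   1.6 157.3] r [-0.    0.    0.01]
(array([  0,   0,   0,   0,   5,  49, 243, 533, 455, 163,  34,   6,   0,
         0,   0,   0,   0,   0,   0]), array([0.02 , 0.023, 0.026, 0.029, 0.032, 0.035, 0.038, 0.041, 0.044,
       0.047, 0.05 , 0.053, 0.056, 0.059, 0.062, 0.065, 0.068, 0.071,
       0.074, 0.077]))
```

View pics/s2.png

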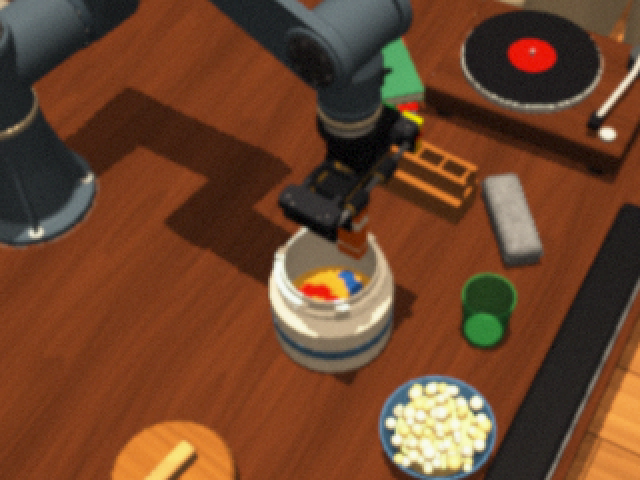

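The orange box hangs upright over the far side of the jar mouth, at about (352,232) in the crop. Now I'll lower it.

Emit:
apply_moves --rows '[{"x":0,"y":1.5,"z":15,"rx":0,"ry":0,"rz":0,"claw":220},{"x":0,"y":1.5,"z":35,"rx":0,"ry":0,"rz":0,"claw":220},{"x":0,"y":1.5,"z":55,"rx":0,"ry":0,"rz":0,"claw":220},{"x":0,"y":1.5,"z":75,"rx":0,"ry":0,"rz":0,"claw":220},{"x":0,"y":1.5,"z":95,"rx":0,"ry":0,"rz":0,"claw":220},{"x":0,"y":1.5,"z":115,"rx":0,"ry":0,"rz":0,"claw":220},{"x":0,"y":1.5,"z":132,"rx":0,"ry":0,"rz":0,"claw":220},{"x":0,"y":1.5,"z":145,"rx":0,"ry":0,"rz":0,"claw":220},{"x":0,"y":1.5,"z":152,"rx":0,"ry":0,"rz":0,"claw":220},{"x":0,"y":1.5,"z":155,"rx":0,"ry":0,"rz":0,"claw":220}]'

```text
time_s: 7.45
position: [0.6, 0.0103, 0.1468]
tcp_rot: [[0.995, -0.101, 0.0], [-0.101, -0.995, -0.0], [0.0, 0.0, -1.0]]
force: [-0.5, -0.2, -0.8]
opening: 0.25
grasp_force: 30.0
```

Emit:
apply_moves --rows '[{"x":0,"y":0,"z":1,"rx":0,"ry":0,"rz":0,"claw":220},{"x":0,"y":0,"z":2,"rx":0,"ry":0,"rz":0,"claw":220},{"x":0,"y":0,"z":3,"rx":0,"ry":0,"rz":0,"claw":220},{"x":0,"y":0,"z":4,"rx":0,"ry":0,"rz":0,"claw":220}]'

```text
time_s: 7.95
position: [0.6, 0.0102, 0.1432]
tcp_rot: [[0.995, -0.101, 0.0], [-0.101, -0.995, -0.0], [0.0, 0.0, -1.0]]
force: [0.2, 0.2, -1.4]
opening: 0.252
grasp_force: 30.0
```

Emit:
apply_moves --rows '[{"x":0,"y":0,"z":1,"rx":0,"ry":0,"rz":0,"claw":220},{"x":0,"y":0,"z":2,"rx":0,"ry":0,"rz":0,"claw":220}]'

```text
time_s: 8.2
position: [0.5999, 0.0103, 0.141]
tcp_rot: [[0.995, -0.101, -0.0], [-0.101, -0.995, -0.0], [-0.0, 0.0, -1.0]]
force: [0.5, 0.0, -0.6]
opening: 0.252
grasp_force: 30.0
```

Emit:
apply_moves --rows '[{"x":0,"y":0,"z":1,"rx":0,"ry":0,"rz":0,"claw":220},{"x":0,"y":0,"z":2,"rx":0,"ry":0,"rz":0,"claw":220}]'

```text
time_s: 8.45
position: [0.5999, 0.0103, 0.139]
tcp_rot: [[0.995, -0.101, -0.0], [-0.101, -0.995, 0.0], [-0.0, -0.0, -1.0]]
force: [0.3, -0.0, -0.5]
opening: 0.254
grasp_force: 30.0
```

Emit:
apply_moves --rows '[{"x":0,"y":0,"z":0.7,"rx":0,"ry":0,"rz":0,"claw":220},{"x":0,"y":0,"z":1,"rx":0,"ry":0,"rz":0,"claw":220}]'

```text
time_s: 8.7
position: [0.5999, 0.0102, 0.138]
tcp_rot: [[0.995, -0.101, -0.0], [-0.101, -0.995, 0.0], [-0.0, -0.0, -1.0]]
force: [0.1, -0.1, -0.5]
opening: 0.248
grasp_force: 30.0
```

Emit:
apply_moves --rows '[{"x":0,"y":0,"z":0.7,"rx":0,"ry":0,"rz":0,"claw":220},{"x":0,"y":0,"z":1,"rx":0,"ry":0,"rz":0,"claw":220}]'

```text
time_s: 8.95
position: [0.5999, 0.0103, 0.137]
tcp_rot: [[0.995, -0.101, -0.0], [-0.101, -0.995, -0.0], [-0.0, 0.0, -1.0]]
force: [1.2, 1.0, -0.6]
opening: 0.248
grasp_force: 30.0
```

Emit:
apply_moves --rows '[{"x":0,"y":0,"z":0.7,"rx":0,"ry":0,"rz":0,"claw":220},{"x":0,"y":0,"z":1,"rx":0,"ry":0,"rz":0,"claw":220}]'

```text
time_s: 9.2
position: [0.5999, 0.0103, 0.136]
tcp_rot: [[0.995, -0.101, -0.0], [-0.101, -0.995, 0.0], [-0.0, -0.0, -1.0]]
force: [0.6, 0.1, -1.0]
opening: 0.246
grasp_force: 30.0
```

Emit:
apply_moves --rows '[{"x":0,"y":0,"z":0.5,"rx":0,"ry":0,"rz":0,"claw":220},{"x":0,"y":0,"z":0.5,"rx":0,"ry":0,"rz":0,"claw":220}]'

```text
time_s: 9.45
position: [0.5999, 0.0102, 0.1355]
tcp_rot: [[0.995, -0.101, -0.0], [-0.101, -0.995, 0.0], [-0.0, -0.0, -1.0]]
force: [-0.1, 0.6, -0.7]
opening: 0.252
grasp_force: 30.0
```

Emit:
apply_moves --rows '[{"x":0,"y":0,"z":0.5,"rx":0,"ry":0,"rz":0,"claw":220},{"x":0,"y":0,"z":0.5,"rx":0,"ry":0,"rz":0,"claw":220}]'

```text
time_s: 9.7
position: [0.5999, 0.0103, 0.135]
tcp_rot: [[0.995, -0.101, -0.0], [-0.101, -0.995, -0.0], [-0.0, 0.0, -1.0]]
force: [0.5, 0.5, -0.1]
opening: 0.251
grasp_force: 30.0
```

Emit:
apply_moves --rows '[{"x":0,"y":0,"z":0.5,"rx":0,"ry":0,"rz":0,"claw":220},{"x":0,"y":0,"z":0.5,"rx":0,"ry":0,"rz":0,"claw":220}]'

```text
time_s: 9.95
position: [0.5999, 0.0102, 0.1345]
tcp_rot: [[0.995, -0.101, -0.0], [-0.101, -0.995, 0.0], [-0.0, -0.0, -1.0]]
force: [-0.2, -0.6, -1.3]
opening: 0.254
grasp_force: 30.0
```

Emit:
apply_moves --rows '[{"x":0,"y":0,"z":0.5,"rx":0,"ry":0,"rz":0,"claw":220},{"x":0,"y":0,"z":0.5,"rx":0,"ry":0,"rz":0,"claw":220}]'

```text
time_s: 10.2
position: [0.6, 0.0103, 0.1343]
tcp_rot: [[0.995, -0.101, 0.0], [-0.101, -0.995, -0.0], [0.0, 0.0, -1.0]]
force: [0.3, 1.4, 1.3]
opening: 0.25
grasp_force: 30.0
```

Emit:
apply_moves --rows '[{"x":0,"y":0,"z":0.5,"rx":0,"ry":0,"rz":0,"claw":220},{"x":0,"y":0,"z":0.5,"rx":0,"ry":0,"rz":0,"claw":220}]'

```text
time_s: 10.45
position: [0.6001, 0.0103, 0.1343]
tcp_rot: [[0.995, -0.101, 0.001], [-0.101, -0.995, -0.0], [0.001, 0.0, -1.0]]
force: [-1.8, 0.5, 5.2]
opening: 0.25
grasp_force: 30.0
```

```bash
python3 - <<'E'
from h import *
im,d,p=snap('scene'); X=cloud(p,d); a=im[195:290,270:360]; save(cv2.resize(a,None,fx=6,fy=6,interpolation=cv2.INTER_CUBIC),'s3')
hs=cv2.cvtColor(im,cv2.COLOR_RGB2HSV); P=X[195:290,270:360].reshape(-1,3)
r=np.hypot(P[:,0]-.562,P[:,1]-.0153); q=P[(r<.058)&(P[:,2]<.07)]; print(len(q),np.nanpercentile(q[:,2],[5,50,95]))
E
```

```text
return np.nanmean(a, axis, out=out, keepdims=keepdims)
```

Emit:
apply_moves --rows '[{"x":0,"y":0,"z":-0.5,"rx":0,"ry":0,"rz":0,"claw":220},{"x":0,"y":0,"z":-0.5,"rx":0,"ry":0,"rz":0,"claw":145},{"x":0,"y":0,"z":-0.5,"rx":0,"ry":0,"rz":0,"claw":145},{"x":0,"y":0,"z":-0.5,"rx":0,"ry":0,"rz":0,"claw":145},{"x":0,"y":0,"z":-0.5,"rx":0,"ry":0,"rz":0,"claw":145}]'

```text
time_s: 11.12
position: [0.5999, 0.0102, 0.1339]
tcp_rot: [[0.995, -0.101, -0.0], [-0.101, -0.995, 0.0], [-0.0, -0.0, -1.0]]
force: [1.3, -0.4, -0.2]
opening: 0.425
grasp_force: 0.0
```

Emit:
apply_moves --rows '[{"x":0,"y":0,"z":-5,"rx":0,"ry":0,"rz":0,"claw":145},{"x":0,"y":0,"z":-15,"rx":0,"ry":0,"rz":0,"claw":145},{"x":0,"y":0,"z":-30,"rx":0,"ry":0,"rz":0,"claw":145},{"x":0,"y":0,"z":-60,"rx":0,"ry":0,"rz":0,"claw":145},{"x":0,"y":0,"z":-100,"rx":0,"ry":0,"rz":0,"claw":145},{"x":0,"y":-20,"z":-130,"rx":0,"ry":0,"rz":0,"claw":145},{"x":-15,"y":-60,"z":-140,"rx":0,"ry":0,"rz":0,"claw":100},{"x":-40,"y":-120,"z":-140,"rx":0,"ry":0,"rz":0,"claw":100},{"x":-65,"y":-180,"z":-140,"rx":0,"ry":0,"rz":0,"claw":100},{"x":-96,"y":-240,"z":-140,"rx":0,"ry":0,"rz":0,"claw":100}]'

```text
time_s: 12.38
position: [0.532, 0.2512, 0.2756]
tcp_rot: [[0.995, -0.102, 0.003], [-0.102, -0.995, 0.001], [0.002, -0.001, -1.0]]
force: [0.5, -0.8, 0.4]
opening: 0.602
grasp_force: 0.0
```

Emit:
apply_moves --rows '[{"x":0,"y":-50,"z":0,"rx":0,"ry":0,"rz":0,"claw":100},{"x":0,"y":-54,"z":0,"rx":0,"ry":0,"rz":0,"claw":100},{"x":0,"y":-54,"z":0,"rx":0,"ry":0,"rz":0,"claw":100}]'

```text
time_s: 12.75
position: [0.5376, 0.303, 0.2747]
tcp_rot: [[0.995, -0.1, 0.001], [-0.1, -0.995, -0.0], [0.001, 0.0, -1.0]]
force: [-0.0, 0.2, -0.2]
opening: 0.608
grasp_force: 0.0
```

```bash
python3 - <<'E'
from h import *
go(.5343,.3130,.142,-5.8)
im,d,p=snap('top'); save(cv2.resize(im[190:340,180:520],None,fx=2.3,fy=2.3,interpolation=cv2.INTER_CUBIC),'t3')
E
```

```text
(0.5343, 0.313, 0.142, -5.8) -> xyz [ -4.4  -9.7 132.7] r [ 0.   -0.01  0.01]
```

View pics/t3.png

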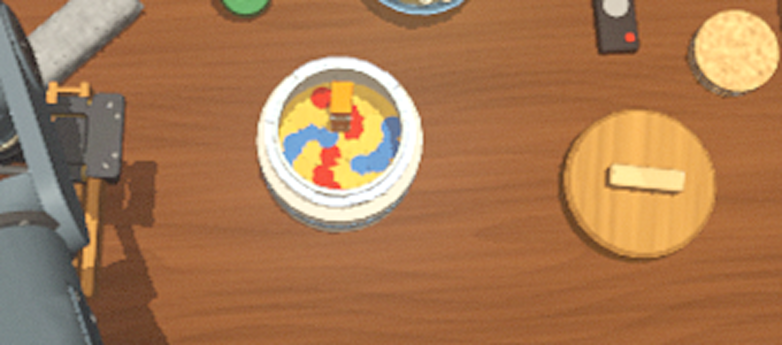

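The orange box stands upright in the jar at crop position (342,103), touching neither wall. The lid hasn't moved. Yellow is next.

Emit:
apply_moves --rows '[{"x":-3.6,"y":-8.7,"z":20,"rx":0,"ry":0,"rz":0,"claw":100},{"x":-3.6,"y":-8.7,"z":55,"rx":0,"ry":0,"rz":0,"claw":100},{"x":-3.6,"y":-8.7,"z":90,"rx":0,"ry":0,"rz":0,"claw":100},{"x":-3.6,"y":-8.7,"z":120,"rx":0,"ry":0,"rz":0,"claw":100},{"x":-3.6,"y":-8.7,"z":132.5,"rx":0,"ry":0,"rz":0,"claw":100},{"x":-3.6,"y":-8.7,"z":132.5,"rx":0,"ry":0,"rz":0,"claw":100},{"x":-3.6,"y":-8.7,"z":132.5,"rx":0,"ry":0,"rz":0,"claw":220},{"x":-3.6,"y":-8.7,"z":132.5,"rx":0,"ry":0,"rz":0,"claw":220},{"x":-3.6,"y":-8.7,"z":132.5,"rx":0,"ry":0,"rz":0,"claw":220},{"x":-3.6,"y":-8.7,"z":132.5,"rx":0,"ry":0,"rz":0,"claw":220}]'

```text
time_s: 14.05
position: [0.5351, 0.3123, 0.142]
tcp_rot: [[0.995, -0.101, 0.001], [-0.101, -0.995, 0.0], [0.001, -0.0, -1.0]]
force: [-0.1, 0.6, 3.3]
opening: 0.251
grasp_force: 29.8
```

Emit:
apply_moves --rows '[{"x":0,"y":0,"z":0,"rx":0,"ry":0,"rz":0,"claw":220},{"x":0,"y":0,"z":0,"rx":0,"ry":0,"rz":0,"claw":220},{"x":0,"y":0,"z":0,"rx":0,"ry":0,"rz":0,"claw":220}]'

```text
time_s: 14.42
position: [0.5352, 0.3123, 0.142]
tcp_rot: [[0.995, -0.101, 0.001], [-0.101, -0.995, 0.0], [0.001, -0.0, -1.0]]
force: [-1.4, 0.4, 4.5]
opening: 0.254
grasp_force: 29.8
```

```bash
python3 - <<'E'
from h import *
z=np.load('w1.npz')
s=read_state();print(s['position'],s['force'],s['moment'],s['opening'],s['grasp_force'])
go(.5622,.0140,.300,-5.8)
E
```

```text
[0.5351867  0.31233055 0.14199976] [-1.36814119  0.35892322  4.48741955] [0.02237772 0.14514209 0.01372057] 0.2537331955747108 29.794252663850784
(0.5622, 0.014, 0.3, -5.8) -> xyz [  57.1  294.  -158.1] r [-0.   -0.01  0.  ]
```

Emit:
apply_moves --rows '[{"x":0,"y":0,"z":-15,"rx":0,"ry":0,"rz":0,"claw":220},{"x":0,"y":0,"z":-50,"rx":0,"ry":0,"rz":0,"claw":220},{"x":0,"y":0,"z":-95,"rx":0,"ry":0,"rz":0,"claw":220},{"x":0,"y":5,"z":-140,"rx":0,"ry":0,"rz":0,"claw":220},{"x":10,"y":40,"z":-158,"rx":0,"ry":0,"rz":0,"claw":220},{"x":20,"y":90,"z":-158,"rx":0,"ry":0,"rz":0,"claw":220},{"x":30,"y":150,"z":-158,"rx":0,"ry":0,"rz":0,"claw":220},{"x":40,"y":205,"z":-158,"rx":0,"ry":0,"rz":0,"claw":220},{"x":52,"y":255,"z":-158,"rx":0,"ry":0,"rz":0,"claw":220},{"x":57,"y":285,"z":-158,"rx":0,"ry":0,"rz":0,"claw":220}]'

```text
time_s: 15.68
position: [0.5628, 0.02, 0.2999]
tcp_rot: [[0.995, -0.103, -0.0], [-0.103, -0.995, -0.001], [-0.0, 0.001, -1.0]]
force: [0.9, 0.8, -1.0]
opening: 0.251
grasp_force: 29.8
```

Emit:
apply_moves --rows '[{"x":0,"y":9,"z":0,"rx":0,"ry":0,"rz":0,"claw":220},{"x":0,"y":9,"z":0,"rx":0,"ry":0,"rz":0,"claw":220},{"x":0,"y":9,"z":0,"rx":0,"ry":0,"rz":0,"claw":220},{"x":0,"y":9,"z":0,"rx":0,"ry":0,"rz":0,"claw":220}]'

```text
time_s: 16.18
position: [0.5618, 0.0151, 0.2996]
tcp_rot: [[0.995, -0.099, -0.0], [-0.099, -0.995, 0.0], [-0.0, -0.0, -1.0]]
force: [0.2, -0.2, -1.2]
opening: 0.248
grasp_force: 29.8
```

```bash
python3 - <<'E'
from h import *
go(.5622,.0140,.138,-5.8)
s=read_state();print(s['position'],s['force'],s['opening'])
E
```

```text
(0.5622, 0.014, 0.138, -5.8) -> xyz [  0.5   1.1 161.6] r [-0.    0.    0.02]
[0.56183486 0.01514754 0.29958629] [ 0.18235952 -0.18541375 -1.18492356] 0.24779152316428313
```

Emit:
apply_moves --rows '[{"x":0,"y":1,"z":15,"rx":0,"ry":0,"rz":0,"claw":220},{"x":0,"y":1,"z":35,"rx":0,"ry":0,"rz":0,"claw":220},{"x":0,"y":1,"z":55,"rx":0,"ry":0,"rz":0,"claw":220},{"x":0,"y":1,"z":75,"rx":0,"ry":0,"rz":0,"claw":220},{"x":0,"y":1,"z":95,"rx":0,"ry":0,"rz":0,"claw":220},{"x":0,"y":1,"z":115,"rx":0,"ry":0,"rz":0,"claw":220},{"x":0,"y":1,"z":132,"rx":0,"ry":0,"rz":0,"claw":220},{"x":0,"y":1,"z":146,"rx":0,"ry":0,"rz":0,"claw":220},{"x":0,"y":1,"z":155,"rx":0,"ry":0,"rz":0,"claw":220},{"x":0,"y":1,"z":159,"rx":0,"ry":0,"rz":0,"claw":220}]'

```text
time_s: 17.42
position: [0.5618, 0.013, 0.1399]
tcp_rot: [[0.995, -0.101, -0.001], [-0.101, -0.995, 0.0], [-0.001, -0.0, -1.0]]
force: [0.1, -0.6, -0.6]
opening: 0.249
grasp_force: 29.8
```

Emit:
apply_moves --rows '[{"x":0,"y":0,"z":1,"rx":0,"ry":0,"rz":0,"claw":220},{"x":0,"y":0,"z":2,"rx":0,"ry":0,"rz":0,"claw":220},{"x":0,"y":0,"z":3,"rx":0,"ry":0,"rz":0,"claw":220},{"x":0,"y":0,"z":3.5,"rx":0,"ry":0,"rz":0,"claw":220}]'

```text
time_s: 17.92
position: [0.562, 0.0128, 0.1373]
tcp_rot: [[0.995, -0.101, 0.001], [-0.101, -0.995, -0.0], [0.001, 0.0, -1.0]]
force: [0.9, 0.2, -0.4]
opening: 0.25
grasp_force: 29.8
```

Emit:
apply_moves --rows '[{"x":0,"y":0,"z":0.5,"rx":0,"ry":0,"rz":0,"claw":220},{"x":0,"y":0,"z":1,"rx":0,"ry":0,"rz":0,"claw":220},{"x":0,"y":0,"z":1,"rx":0,"ry":0,"rz":0,"claw":220}]'

```text
time_s: 18.3
position: [0.5619, 0.0129, 0.136]
tcp_rot: [[0.995, -0.101, -0.0], [-0.101, -0.995, 0.0], [-0.0, -0.0, -1.0]]
force: [-0.2, 0.1, -1.5]
opening: 0.25
grasp_force: 29.8
```

Emit:
apply_moves --rows '[{"x":0,"y":0,"z":0.5,"rx":0,"ry":0,"rz":0,"claw":220},{"x":0,"y":0,"z":1,"rx":0,"ry":0,"rz":0,"claw":220}]'

```text
time_s: 18.55
position: [0.5619, 0.0129, 0.135]
tcp_rot: [[0.995, -0.101, -0.0], [-0.101, -0.995, 0.0], [-0.0, -0.0, -1.0]]
force: [-0.8, -0.6, -1.5]
opening: 0.252
grasp_force: 29.8
```

Emit:
apply_moves --rows '[{"x":0,"y":0,"z":0.5,"rx":0,"ry":0,"rz":0,"claw":220},{"x":0,"y":0,"z":0.5,"rx":0,"ry":0,"rz":0,"claw":220}]'

```text
time_s: 18.8
position: [0.5619, 0.0129, 0.1345]
tcp_rot: [[0.995, -0.101, -0.0], [-0.101, -0.995, 0.0], [-0.0, -0.0, -1.0]]
force: [-0.0, -0.2, -1.3]
opening: 0.248
grasp_force: 29.8
```

Emit:
apply_moves --rows '[{"x":0,"y":0,"z":0.5,"rx":0,"ry":0,"rz":0,"claw":220},{"x":0,"y":0,"z":0.5,"rx":0,"ry":0,"rz":0,"claw":220}]'

```text
time_s: 19.05
position: [0.562, 0.0129, 0.1344]
tcp_rot: [[0.995, -0.101, 0.0], [-0.101, -0.995, -0.0], [0.0, 0.0, -1.0]]
force: [-0.5, -0.5, 2.0]
opening: 0.251
grasp_force: 29.8
```

Emit:
apply_moves --rows '[{"x":0,"y":0,"z":0,"rx":0,"ry":0,"rz":0,"claw":145},{"x":0,"y":0,"z":0,"rx":0,"ry":0,"rz":0,"claw":145},{"x":0,"y":0,"z":0,"rx":0,"ry":0,"rz":0,"claw":145},{"x":0,"y":0,"z":0,"rx":0,"ry":0,"rz":0,"claw":145},{"x":0,"y":0,"z":0,"rx":0,"ry":0,"rz":0,"claw":145}]'

```text
time_s: 19.68
position: [0.5619, 0.0129, 0.134]
tcp_rot: [[0.995, -0.101, 0.0], [-0.101, -0.995, 0.0], [0.0, -0.0, -1.0]]
force: [0.2, 0.3, -0.4]
opening: 0.433
grasp_force: 0.0
```

Emit:
apply_moves --rows '[{"x":0,"y":0,"z":-5,"rx":0,"ry":0,"rz":0,"claw":145},{"x":0,"y":0,"z":-15,"rx":0,"ry":0,"rz":0,"claw":145},{"x":0,"y":0,"z":-30,"rx":0,"ry":0,"rz":0,"claw":145},{"x":0,"y":0,"z":-60,"rx":0,"ry":0,"rz":0,"claw":145},{"x":0,"y":0,"z":-100,"rx":0,"ry":0,"rz":0,"claw":145},{"x":0,"y":-20,"z":-130,"rx":0,"ry":0,"rz":0,"claw":145},{"x":-15,"y":-60,"z":-140,"rx":0,"ry":0,"rz":0,"claw":100},{"x":-40,"y":-120,"z":-140,"rx":0,"ry":0,"rz":0,"claw":100},{"x":-65,"y":-180,"z":-140,"rx":0,"ry":0,"rz":0,"claw":100},{"x":-96,"y":-240,"z":-140,"rx":0,"ry":0,"rz":0,"claw":100}]'

```text
time_s: 20.92
position: [0.494, 0.2538, 0.2755]
tcp_rot: [[0.995, -0.102, 0.002], [-0.102, -0.995, 0.001], [0.002, -0.001, -1.0]]
force: [0.9, 0.8, 0.1]
opening: 0.604
grasp_force: 0.0
```

Emit:
apply_moves --rows '[{"x":-3,"y":-50,"z":0,"rx":0,"ry":0,"rz":0,"claw":100},{"x":-3,"y":-55,"z":0,"rx":0,"ry":0,"rz":0,"claw":100},{"x":-3,"y":-55,"z":0,"rx":0,"ry":0,"rz":0,"claw":100}]'

```text
time_s: 21.3
position: [0.4967, 0.307, 0.2747]
tcp_rot: [[0.995, -0.1, 0.001], [-0.1, -0.995, -0.0], [0.001, 0.0, -1.0]]
force: [0.4, -0.4, -0.5]
opening: 0.607
grasp_force: 0.0
```

```bash
python3 - <<'E'
from h import *
go(.4934,.3165,.142,-5.8)
E
```

```text
(0.4934, 0.3165, 0.142, -5.8) -> xyz [ -4.3  -9.2 132.7] r [ 0.   -0.01  0.01]
```

Emit:
apply_moves --rows '[{"x":-4.3,"y":-9.2,"z":20,"rx":0,"ry":0,"rz":0,"claw":100},{"x":-4.3,"y":-9.2,"z":55,"rx":0,"ry":0,"rz":0,"claw":100},{"x":-4.3,"y":-9.2,"z":90,"rx":0,"ry":0,"rz":0,"claw":100},{"x":-4.3,"y":-9.2,"z":120,"rx":0,"ry":0,"rz":0,"claw":100},{"x":-4.3,"y":-9.2,"z":132.5,"rx":0,"ry":0,"rz":0,"claw":100},{"x":-4.3,"y":-9.2,"z":132.5,"rx":0,"ry":0,"rz":0,"claw":100},{"x":-4.3,"y":-9.2,"z":132.5,"rx":0,"ry":0,"rz":0,"claw":220},{"x":-4.3,"y":-9.2,"z":132.5,"rx":0,"ry":0,"rz":0,"claw":220},{"x":-4.3,"y":-9.2,"z":132.5,"rx":0,"ry":0,"rz":0,"claw":220},{"x":-4.3,"y":-9.2,"z":132.5,"rx":0,"ry":0,"rz":0,"claw":220}]'

```text
time_s: 22.55
position: [0.4936, 0.3168, 0.142]
tcp_rot: [[0.995, -0.101, 0.001], [-0.101, -0.995, 0.0], [0.001, -0.0, -1.0]]
force: [1.2, 0.5, 0.6]
opening: 0.251
grasp_force: 29.8
```

Emit:
apply_moves --rows '[{"x":0,"y":0,"z":0,"rx":0,"ry":0,"rz":0,"claw":220},{"x":0,"y":0,"z":0,"rx":0,"ry":0,"rz":0,"claw":220},{"x":0,"y":0,"z":0,"rx":0,"ry":0,"rz":0,"claw":220}]'

```text
time_s: 22.92
position: [0.4937, 0.3168, 0.1419]
tcp_rot: [[0.995, -0.101, 0.001], [-0.101, -0.995, 0.0], [0.001, -0.0, -1.0]]
force: [-0.1, 0.7, 4.4]
opening: 0.249
grasp_force: 29.8
```

```bash
python3 - <<'E'
from h import *
im,d,p=snap('top'); save(cv2.resize(im[190:340,180:520],None,fx=2.3,fy=2.3,interpolation=cv2.INTER_CUBIC),'t4')
X=cloud(p,d)[205:300,285:370].reshape(-1,3); q=X[(np.hypot(X[:,0]-.562,X[:,1]-.0145)<.058)&(X[:,2]>.125)&(X[:,2]<.152)]
print(len(q),cv2.minAreaRect((q[:,:2]*1000).astype(np.float32)),np.median(q[:,2]))
go(.5240,.0170,.300,-5.8)
E
```

```text
284 ((578.1936645507812, 12.043106079101562), (21.581640243530273, 71.95817565917969), 86.06668090820312) 0.14206385137156463
(0.524, 0.017, 0.3, -5.8) -> xyz [  60.5  295.1 -158.1] r [-0.   -0.01  0.  ]
```

View pics/t4.png

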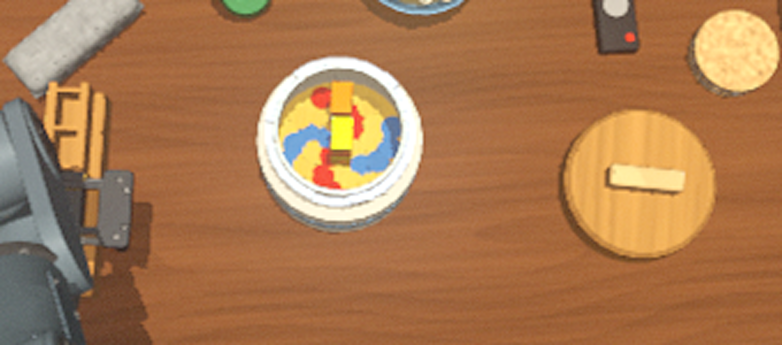

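Orange and yellow stand upright at crop positions (342,97) and (342,133), with both tops at about 0.142 m. Green is gripped.

Emit:
apply_moves --rows '[{"x":0,"y":0,"z":-15,"rx":0,"ry":0,"rz":0,"claw":220},{"x":0,"y":0,"z":-50,"rx":0,"ry":0,"rz":0,"claw":220},{"x":0,"y":0,"z":-95,"rx":0,"ry":0,"rz":0,"claw":220},{"x":0,"y":5,"z":-140,"rx":0,"ry":0,"rz":0,"claw":220},{"x":10,"y":40,"z":-158,"rx":0,"ry":0,"rz":0,"claw":220},{"x":20,"y":90,"z":-158,"rx":0,"ry":0,"rz":0,"claw":220},{"x":30,"y":150,"z":-158,"rx":0,"ry":0,"rz":0,"claw":220},{"x":40,"y":205,"z":-158,"rx":0,"ry":0,"rz":0,"claw":220},{"x":52,"y":255,"z":-158,"rx":0,"ry":0,"rz":0,"claw":220},{"x":60,"y":285,"z":-158,"rx":0,"ry":0,"rz":0,"claw":220}]'

```text
time_s: 24.22
position: [0.5241, 0.0245, 0.2999]
tcp_rot: [[0.995, -0.103, -0.0], [-0.103, -0.995, -0.001], [-0.0, 0.001, -1.0]]
force: [0.2, 0.1, -1.2]
opening: 0.246
grasp_force: 29.8
```

Emit:
apply_moves --rows '[{"x":0,"y":10,"z":0,"rx":0,"ry":0,"rz":0,"claw":220},{"x":0,"y":10,"z":0,"rx":0,"ry":0,"rz":0,"claw":220},{"x":0,"y":10,"z":0,"rx":0,"ry":0,"rz":0,"claw":220},{"x":0,"y":10,"z":0,"rx":0,"ry":0,"rz":0,"claw":220}]'

```text
time_s: 24.72
position: [0.5231, 0.0183, 0.2996]
tcp_rot: [[0.995, -0.099, -0.0], [-0.099, -0.995, 0.0], [-0.0, -0.0, -1.0]]
force: [-0.4, -0.9, -1.0]
opening: 0.251
grasp_force: 29.8
```

```bash
python3 - <<'E'
from h import *
go(.5240,.0170,.138,-5.8)
s=read_state();print(s['position'],s['force'],s['opening'])
E
```

```text
(0.524, 0.017, 0.138, -5.8) -> xyz [  1.    1.3 161.6] r [-0.    0.    0.02]
[0.52311841 0.01830486 0.29956304] [-0.35348537 -0.86324113 -0.98632558] 0.25149133708268184
```

Emit:
apply_moves --rows '[{"x":0.7,"y":0,"z":15,"rx":0,"ry":0,"rz":0,"claw":220},{"x":0.7,"y":0,"z":35,"rx":0,"ry":0,"rz":0,"claw":220},{"x":0.7,"y":0,"z":55,"rx":0,"ry":0,"rz":0,"claw":220},{"x":0.7,"y":0,"z":75,"rx":0,"ry":0,"rz":0,"claw":220},{"x":0.7,"y":0,"z":95,"rx":0,"ry":0,"rz":0,"claw":220},{"x":0.7,"y":0,"z":115,"rx":0,"ry":0,"rz":0,"claw":220},{"x":0.7,"y":0,"z":132,"rx":0,"ry":0,"rz":0,"claw":220},{"x":0.7,"y":0,"z":146,"rx":0,"ry":0,"rz":0,"claw":220},{"x":0.7,"y":0,"z":155,"rx":0,"ry":0,"rz":0,"claw":220},{"x":0.7,"y":0,"z":159,"rx":0,"ry":0,"rz":0,"claw":220}]'

```text
time_s: 25.98
position: [0.524, 0.0171, 0.14]
tcp_rot: [[0.995, -0.101, -0.001], [-0.101, -0.995, 0.0], [-0.001, -0.0, -1.0]]
force: [1.0, -0.8, -0.2]
opening: 0.251
grasp_force: 29.8
```

Emit:
apply_moves --rows '[{"x":0,"y":0,"z":1,"rx":0,"ry":0,"rz":0,"claw":220},{"x":0,"y":0,"z":2,"rx":0,"ry":0,"rz":0,"claw":220},{"x":0,"y":0,"z":3,"rx":0,"ry":0,"rz":0,"claw":220},{"x":0,"y":0,"z":3.5,"rx":0,"ry":0,"rz":0,"claw":220}]'

```text
time_s: 26.48
position: [0.5242, 0.017, 0.1373]
tcp_rot: [[0.995, -0.101, 0.001], [-0.101, -0.995, -0.0], [0.001, 0.0, -1.0]]
force: [-0.3, -0.8, -0.3]
opening: 0.248
grasp_force: 29.8
```

Emit:
apply_moves --rows '[{"x":0,"y":0,"z":0.5,"rx":0,"ry":0,"rz":0,"claw":220},{"x":0,"y":0,"z":1,"rx":0,"ry":0,"rz":0,"claw":220},{"x":0,"y":0,"z":1.5,"rx":0,"ry":0,"rz":0,"claw":220},{"x":0,"y":0,"z":1.5,"rx":0,"ry":0,"rz":0,"claw":220}]'

```text
time_s: 26.98
position: [0.5241, 0.017, 0.1355]
tcp_rot: [[0.995, -0.101, -0.0], [-0.101, -0.995, 0.0], [-0.0, -0.0, -1.0]]
force: [0.4, -0.6, -1.6]
opening: 0.249
grasp_force: 29.8
```

Emit:
apply_moves --rows '[{"x":0,"y":0,"z":0.5,"rx":0,"ry":0,"rz":0,"claw":220},{"x":0,"y":0,"z":0.5,"rx":0,"ry":0,"rz":0,"claw":220}]'

```text
time_s: 27.22
position: [0.524, 0.017, 0.135]
tcp_rot: [[0.995, -0.101, -0.0], [-0.101, -0.995, 0.0], [-0.0, -0.0, -1.0]]
force: [0.1, 0.0, -0.4]
opening: 0.243
grasp_force: 29.8
```

Emit:
apply_moves --rows '[{"x":0,"y":0,"z":0.5,"rx":0,"ry":0,"rz":0,"claw":220},{"x":0,"y":0,"z":0.5,"rx":0,"ry":0,"rz":0,"claw":220}]'

```text
time_s: 27.48
position: [0.524, 0.017, 0.1345]
tcp_rot: [[0.995, -0.101, -0.0], [-0.101, -0.995, 0.0], [-0.0, -0.0, -1.0]]
force: [0.0, -0.7, -1.2]
opening: 0.253
grasp_force: 29.8
```

Emit:
apply_moves --rows '[{"x":0,"y":0,"z":0.5,"rx":0,"ry":0,"rz":0,"claw":220},{"x":0,"y":0,"z":0.5,"rx":0,"ry":0,"rz":0,"claw":220}]'

```text
time_s: 27.72
position: [0.5242, 0.017, 0.1343]
tcp_rot: [[0.995, -0.101, 0.0], [-0.101, -0.995, -0.0], [0.0, 0.0, -1.0]]
force: [-1.1, 0.9, 1.4]
opening: 0.25
grasp_force: 29.8
```

Emit:
apply_moves --rows '[{"x":0,"y":0,"z":0,"rx":0,"ry":0,"rz":0,"claw":145},{"x":0,"y":0,"z":0,"rx":0,"ry":0,"rz":0,"claw":145},{"x":0,"y":0,"z":0,"rx":0,"ry":0,"rz":0,"claw":145},{"x":0,"y":0,"z":0,"rx":0,"ry":0,"rz":0,"claw":145},{"x":0,"y":0,"z":0,"rx":0,"ry":0,"rz":0,"claw":145}]'

```text
time_s: 28.35
position: [0.5241, 0.017, 0.134]
tcp_rot: [[0.995, -0.101, -0.0], [-0.101, -0.995, 0.0], [-0.0, -0.0, -1.0]]
force: [-1.8, 0.3, 0.3]
opening: 0.426
grasp_force: 0.0
```

Emit:
apply_moves --rows '[{"x":0,"y":0,"z":-5,"rx":0,"ry":0,"rz":0,"claw":145},{"x":0,"y":0,"z":-15,"rx":0,"ry":0,"rz":0,"claw":145},{"x":0,"y":0,"z":-30,"rx":0,"ry":0,"rz":0,"claw":145},{"x":0,"y":0,"z":-60,"rx":0,"ry":0,"rz":0,"claw":145},{"x":0,"y":0,"z":-100,"rx":0,"ry":0,"rz":0,"claw":145},{"x":-10,"y":0,"z":-150,"rx":0,"ry":0,"rz":0,"claw":100},{"x":-20,"y":0,"z":-180,"rx":0,"ry":0,"rz":0,"claw":0},{"x":-34,"y":6,"z":-205,"rx":0,"ry":0,"rz":0,"claw":0},{"x":-34,"y":6,"z":-205,"rx":0,"ry":0,"rz":0,"claw":0},{"x":-34,"y":6,"z":-205,"rx":0,"ry":0,"rz":0,"claw":0}]'

```text
time_s: 29.6
position: [0.4895, 0.0146, 0.3389]
tcp_rot: [[0.995, -0.101, 0.0], [-0.101, -0.995, 0.0], [0.0, -0.0, -1.0]]
force: [-0.1, 0.5, 0.6]
opening: 0.916
grasp_force: 0.0
```

```bash
python3 - <<'E'
from h import *
from scipy.optimize import least_squares
im,d,p=snap('wrist'); save(im,'w5'); np.savez('w5.npz',im=im,d=d); X=cloud(p,d)
P=X[:250].reshape(-1,3); r=P[(P[:,2]>.157)&(P[:,2]<.163)&(np.hypot(P[:,0]-.562,P[:,1]-.015)<.09)]
f=lambda c:np.hypot(r[:,0]-c[0],r[:,1]-c[1])-c[2]
s=least_squares(f,[.562,.015,.066],loss='soft_l1',f_scale=.002); print('wrist jar',s.x,len(r),np.percentile(f(s.x),[1,50,99]))
b=P[(P[:,2]>.125)&(P[:,2]<.152)&(np.hypot(P[:,0]-.562,P[:,1]-.015)<.06)]; print('boxes',cv2.minAreaRect((b[:,:2]*1000).astype(np.float32)),np.median(b[:,2]))
for n,(a,bb,c,e),(l0,l1,l2,l3) in(('top',(285,370,205,300),(410,505,225,315)),('scene',(275,355,200,290),(190,285,295,385))):
    im,d,p=snap(n); X=cloud(p,d); P=X[c:e,a:bb].reshape(-1,3); r=P[(P[:,2]>.157)&(P[:,2]<.163)&(np.hypot(P[:,0]-.562,P[:,1]-.015)<.09)]
    s=least_squares(f,[.562,.015,.066],loss='soft_l1',f_scale=.002); print(n,'jar',s.x,len(r),np.percentile(f(s.x),[1,50,99]))
    P=X[l2:l3,l0:l1].reshape(-1,3); q=P[(P[:,2]>.066)&(P[:,2]<.08)]; print(' bar',cv2.minAreaRect((q[:,:2]*1000).astype(np.float32)),len(q))
print(read_state()['position'])
E
```

```text
wrist jar [0.56266245 0.016162   0.06575152] 3504 [-2.22705678e-03 -2.58148567e-05  2.56001235e-03]
boxes ((561.173583984375, 14.534383773803711), (23.180683135986328, 110.85873413085938), 85.73281860351562) 0.14170602088901185
top jar [0.5446176  0.00277777 0.04589684] 15 [-2.08654825e-03  5.14941819e-05  1.81769895e-03]
 bar ((503.1037902832031, -313.67413330078125), (79.64974212646484, 24.483190536499023), 79.97425842285156) 295
scene jar [0.56258261 0.01582431 0.06618425] 227 [-0.00389031  0.00013504  0.00477437]
 bar ((504.8407287597656, -313.92279052734375), (80.19992065429688, 26.04898452758789), 81.42957305908203) 278
[0.48942395 0.01458934 0.33792331]
```

View pics/w5.png

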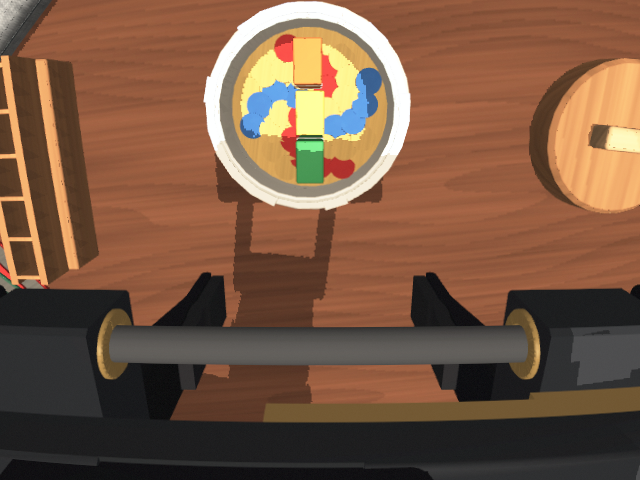

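All three boxes stand upright in the jar, at (308,60), (310,112) and (310,160) in the wrist view. Next I'll look at the lid.

Emit:
apply_moves --rows '[{"x":4,"y":40,"z":0,"rx":0,"ry":0,"rz":-1.5,"claw":0},{"x":9,"y":85,"z":0,"rx":0,"ry":0,"rz":-3,"claw":0},{"x":14,"y":130,"z":0,"rx":0,"ry":0,"rz":-4.5,"claw":0},{"x":18,"y":175,"z":0,"rx":0,"ry":0,"rz":-6,"claw":0},{"x":23,"y":220,"z":0,"rx":0,"ry":0,"rz":-7.5,"claw":0},{"x":28,"y":265,"z":10,"rx":0,"ry":0,"rz":-9,"claw":0},{"x":33,"y":310,"z":20,"rx":0,"ry":0,"rz":-10.5,"claw":0},{"x":38,"y":355,"z":30,"rx":0,"ry":0,"rz":-12,"claw":0},{"x":43,"y":397,"z":38,"rx":0,"ry":0,"rz":-13.5,"claw":0},{"x":43,"y":397,"z":38,"rx":0,"ry":0,"rz":-14.35,"claw":0}]'

```text
time_s: 31.0
position: [0.4917, -0.3881, 0.2981]
tcp_rot: [[0.169, 0.986, -0.002], [0.986, -0.169, 0.002], [0.001, -0.003, -1.0]]
force: [0.2, 0.6, -0.0]
opening: 1.001
grasp_force: 0.0
```

Emit:
apply_moves --rows '[{"x":0,"y":0,"z":0,"rx":0,"ry":0,"rz":0,"claw":0},{"x":0,"y":0,"z":0,"rx":0,"ry":0,"rz":0,"claw":0},{"x":0,"y":0,"z":0,"rx":0,"ry":0,"rz":0,"claw":0}]'

```text
time_s: 31.38
position: [0.4925, -0.3843, 0.3011]
tcp_rot: [[0.168, 0.986, -0.0], [0.986, -0.168, 0.0], [0.0, -0.0, -1.0]]
force: [0.2, -0.1, -0.0]
opening: 1.001
grasp_force: 0.0
```

```bash
python3 - <<'E'
from h import *
from scipy.optimize import least_squares
im,d,p=snap('wrist'); save(im,'w6'); np.savez('w6.npz',im=im,d=d); X=cloud(p,d)
P=X[:270].reshape(-1,3); q=P[(P[:,2]>.066)&(P[:,2]<.08)]; print('bar',cv2.minAreaRect((q[:,:2]*1000).astype(np.float32)),len(q),np.median(q[:,2]))
t=P[(P[:,2]>.040)&(P[:,2]<.048)]; h=cv2.convexHull((t[:,:2]*1000).astype(np.float32)); print('lid hull',cv2.minEnclosingCircle(h),len(t))
print(read_state()['position'],read_state()['joint_positions'])
E
```

```text
bar ((628.3896484375, -416.69354248046875), (76.939453125, 378.974365234375), 50.1169319152832) 2676 0.07326655301105528
lid hull ((624.669189453125, -393.27545166015625), 225.61569213867188) 22525
[ 0.49251809 -0.384283    0.30121455] [-4.81982717e+01  2.71602983e+01  7.85147279e+01  1.01277595e-03
  7.43167242e+01 -3.85143545e+01]
```

View pics/w6.png

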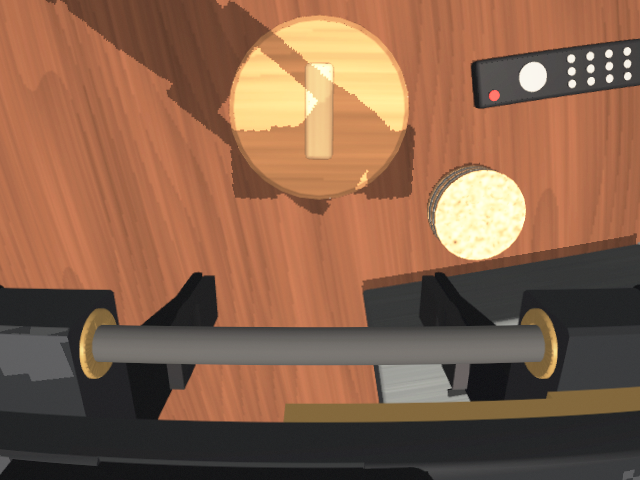

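The lid is centred at (320,107) in the wrist view, with its bar running vertically from row 62 to 158.

```bash
python3 - <<'E'
from h import *
z=np.load('w6.npz'); X=cloud(camera_params('wrist'),z['d']); P=X[5:205,220:415].reshape(-1,3)
q=P[(P[:,2]>.066)&(P[:,2]<.08)]; print('bar',cv2.minAreaRect((q[:,:2]*1000).astype(np.float32)),len(q),np.median(q[:,2]),q.mean(0))
t=P[(P[:,2]>.036)&(P[:,2]<.05)]; h=cv2.convexHull((t[:,:2]*1000).astype(np.float32)); print('lid hull',cv2.minEnclosingCircle(h),len(t))
go(.5043,-.3145,.062,80.2)
E
```

```text
bar ((504.68267822265625, -313.10699462890625), (78.8675765991211, 23.45865249633789), 80.1583251953125) 2639 0.07340424631329862 [ 0.50466394 -0.31225227  0.07323511]
lid hull ((504.8107604980469, -313.0242004394531), 83.71044158935547) 23193
(0.5043, -0.3145, 0.062, 80.2) -> xyz [ 7.080e+01 -2.000e-01  2.392e+02] r [0.   0.   0.02]
```

Emit:
apply_moves --rows '[{"x":35,"y":0,"z":20,"rx":0,"ry":0,"rz":0,"claw":60},{"x":72,"y":0,"z":60,"rx":0,"ry":0,"rz":0,"claw":60},{"x":72,"y":0,"z":110,"rx":0,"ry":0,"rz":0,"claw":60},{"x":72,"y":0,"z":150,"rx":0,"ry":0,"rz":0,"claw":60},{"x":72,"y":0,"z":185,"rx":0,"ry":0,"rz":0,"claw":60},{"x":72,"y":0,"z":210,"rx":0,"ry":0,"rz":0,"claw":60},{"x":72,"y":0,"z":222,"rx":0,"ry":0,"rz":0,"claw":60},{"x":72,"y":0,"z":227,"rx":0,"ry":0,"rz":0,"claw":60},{"x":72,"y":0,"z":228,"rx":0,"ry":0,"rz":0,"claw":60},{"x":72,"y":0,"z":228,"rx":0,"ry":0,"rz":0,"claw":60}]'

```text
time_s: 32.67
position: [0.505, -0.3143, 0.074]
tcp_rot: [[0.168, 0.986, 0.001], [0.986, -0.168, -0.001], [-0.001, 0.002, -1.0]]
force: [-0.6, -0.3, 0.2]
opening: 0.766
grasp_force: 0.0
```

```bash
python3 - <<'E'
from h import *
go(.5048,-.3133,.073,80.2); s=read_state(); print(s['position'],s['force'])
E
```

```text
(0.5048, -0.3133, 0.073, 80.2) -> xyz [ 1.  -0.3  1. ] r [0.02 0.01 0.02]
[ 0.50495146 -0.31434292  0.07402086] [-0.60717392 -0.27162929  0.19577677]
```

Emit:
apply_moves --rows '[{"x":0.5,"y":0,"z":0.5,"rx":0,"ry":0,"rz":0,"claw":60},{"x":0.5,"y":0,"z":0.5,"rx":0,"ry":0,"rz":0,"claw":220},{"x":0.5,"y":0,"z":0.5,"rx":0,"ry":0,"rz":0,"claw":220},{"x":0.5,"y":0,"z":0.5,"rx":0,"ry":0,"rz":0,"claw":220},{"x":0.5,"y":0,"z":0.5,"rx":0,"ry":0,"rz":0,"claw":220},{"x":0.5,"y":0,"z":0.5,"rx":0,"ry":0,"rz":0,"claw":220},{"x":0.5,"y":0,"z":0.5,"rx":0,"ry":0,"rz":0,"claw":220},{"x":0.5,"y":0,"z":0.5,"rx":0,"ry":0,"rz":0,"claw":220},{"x":0.5,"y":0,"z":0.5,"rx":0,"ry":0,"rz":0,"claw":220},{"x":0.5,"y":0,"z":0.5,"rx":0,"ry":0,"rz":0,"claw":220}]'

```text
time_s: 33.92
position: [0.5047, -0.3135, 0.0726]
tcp_rot: [[0.169, 0.986, 0.0], [0.986, -0.169, -0.0], [-0.0, 0.0, -1.0]]
force: [1.2, 0.5, -0.6]
opening: 0.275
grasp_force: 30.0
```

```bash
python3 - <<'E'
from h import *
go(.563,.0155,.30,80.2); s=read_state(); print(s['position'],s['force'],s['opening'],s['grasp_force'])
E
```

```text
(0.563, 0.0155, 0.3, 80.2) -> xyz [ 334.1    2.1 -227.5] r [0.   0.   0.02]
[ 0.50465218 -0.31345188  0.07255162] [ 1.19326105  0.46045426 -0.59950333] 0.27529067417486547 29.994868179783225
```

Emit:
apply_moves --rows '[{"x":0,"y":0,"z":-10,"rx":0,"ry":0,"rz":0,"claw":220},{"x":0,"y":0,"z":-40,"rx":0,"ry":0,"rz":0,"claw":220},{"x":0,"y":0,"z":-80,"rx":0,"ry":0,"rz":0,"claw":220},{"x":0,"y":0,"z":-125,"rx":0,"ry":0,"rz":0,"claw":220},{"x":10,"y":0,"z":-170,"rx":0,"ry":0,"rz":0,"claw":220},{"x":35,"y":0,"z":-200,"rx":0,"ry":0,"rz":0,"claw":220},{"x":75,"y":0,"z":-207,"rx":0,"ry":0,"rz":0,"claw":220},{"x":120,"y":0,"z":-207,"rx":0,"ry":0,"rz":0,"claw":220},{"x":165,"y":0,"z":-207,"rx":0,"ry":0,"rz":0,"claw":220},{"x":210,"y":0,"z":-207,"rx":0,"ry":0,"rz":0,"claw":220}]'

```text
time_s: 35.17
position: [0.539, -0.1047, 0.2795]
tcp_rot: [[0.169, 0.986, -0.002], [0.986, -0.169, 0.0], [0.0, -0.002, -1.0]]
force: [0.5, -0.3, -3.5]
opening: 0.272
grasp_force: 30.0
```

Emit:
apply_moves --rows '[{"x":40,"y":0,"z":0,"rx":0,"ry":0,"rz":0,"claw":220},{"x":75,"y":1,"z":0,"rx":0,"ry":0,"rz":0,"claw":220},{"x":105,"y":2,"z":0,"rx":0,"ry":0,"rz":0,"claw":220},{"x":120,"y":2,"z":0,"rx":0,"ry":0,"rz":0,"claw":220},{"x":124,"y":2,"z":0,"rx":0,"ry":0,"rz":0,"claw":220},{"x":124,"y":2,"z":0,"rx":0,"ry":0,"rz":0,"claw":220},{"x":124,"y":2,"z":0,"rx":0,"ry":0,"rz":0,"claw":220}]'

```text
time_s: 36.05
position: [0.5626, 0.0144, 0.2795]
tcp_rot: [[0.17, 0.985, -0.0], [0.985, -0.17, -0.0], [-0.0, -0.0, -1.0]]
force: [-0.9, 0.4, -4.4]
opening: 0.273
grasp_force: 30.0
```

```bash
python3 - <<'E'
from h import *
go(.563,.0155,.23,80.2); s=read_state(); print(s['position'],s['force'],s['moment'],s['opening'],s['grasp_force'],s['joint_positions'])
im,d,p=snap('scene'); save(cv2.resize(im[130:310,220:420],None,fx=3,fy=3,interpolation=cv2.INTER_CUBIC),'s7')
X=cloud(p,d)[190:300,260:360].reshape(-1,3)
t=X[(X[:,2]>.245)&(X[:,2]<.257)&(np.hypot(X[:,0]-.563,X[:,1]-.0155)<.1)]; print(len(t),t.min(0),t.max(0), np.linalg.lstsq(np.c_[t[:,:2],np.ones(len(t))],t[:,2],rcond=None)[0])
E
```

```text
(0.563, 0.0155, 0.23, 80.2) -> xyz [ 1.1  0.2 49.5] r [-0.    0.    0.01]
[0.5626462  0.01444971 0.27950358] [-0.92332003  0.37328363 -4.40393493] [-0.00930399 -0.10506717  0.04213312] 0.2726184693397044 29.991541542112827 [-9.88884290e+00  2.33190150e+01  8.89817585e+01 -3.03919966e-02
  6.77114750e+01 -1.07918276e-01]
1527 [ 0.4777478  -0.06828881  0.24501003] [0.64485223 0.07038483 0.25693196] [-0.00296438  0.00766385  0.25329115]
```

View pics/s7.png

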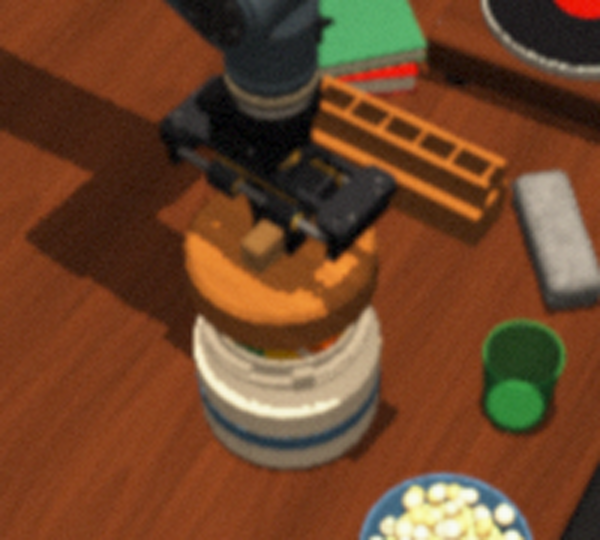

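The lid is level over the mouth, with its edge at (185..378, 250..320) in the crop. Now I'll lower it.

Emit:
apply_moves --rows '[{"x":0.7,"y":0,"z":10,"rx":0,"ry":0,"rz":0,"claw":220},{"x":0.7,"y":0,"z":22,"rx":0,"ry":0,"rz":0,"claw":220},{"x":0.7,"y":0,"z":33,"rx":0,"ry":0,"rz":0,"claw":220},{"x":0.7,"y":0,"z":42,"rx":0,"ry":0,"rz":0,"claw":220},{"x":0.7,"y":0,"z":48,"rx":0,"ry":0,"rz":0,"claw":220},{"x":0.7,"y":0,"z":51,"rx":0,"ry":0,"rz":0,"claw":220},{"x":0.7,"y":0,"z":53,"rx":0,"ry":0,"rz":0,"claw":220},{"x":0.7,"y":0,"z":53,"rx":0,"ry":0,"rz":0,"claw":220}]'

```text
time_s: 37.1
position: [0.563, 0.0162, 0.2267]
tcp_rot: [[0.168, 0.986, 0.0], [0.986, -0.168, -0.0], [0.0, 0.0, -1.0]]
force: [0.4, -0.7, -3.3]
opening: 0.276
grasp_force: 30.0
```

Emit:
apply_moves --rows '[{"x":0,"y":0,"z":1,"rx":0,"ry":0,"rz":0,"claw":220},{"x":0,"y":0,"z":2,"rx":0,"ry":0,"rz":0,"claw":220},{"x":0,"y":0,"z":2,"rx":0,"ry":0,"rz":0,"claw":220}]'

```text
time_s: 37.48
position: [0.5628, 0.0162, 0.2246]
tcp_rot: [[0.169, 0.986, -0.0], [0.986, -0.169, 0.0], [0.0, -0.0, -1.0]]
force: [0.1, -0.2, -3.0]
opening: 0.277
grasp_force: 30.0
```

Emit:
apply_moves --rows '[{"x":0,"y":0,"z":0.5,"rx":0,"ry":0,"rz":0,"claw":220},{"x":0,"y":0,"z":1,"rx":0,"ry":0,"rz":0,"claw":220},{"x":0,"y":0,"z":1,"rx":0,"ry":0,"rz":0,"claw":220}]'

```text
time_s: 37.85
position: [0.563, 0.0162, 0.2241]
tcp_rot: [[0.168, 0.986, 0.0], [0.986, -0.168, -0.0], [-0.0, 0.0, -1.0]]
force: [-0.4, -0.3, 1.8]
opening: 0.273
grasp_force: 30.0
```

Contact came with the lid origin at about 0.1515 m, level and with small side forces, so the lugs are on the ridges. I'll turn backward in steps and watch for the load to come off.

Emit:
apply_moves --rows '[{"x":0,"y":0,"z":0,"rx":0,"ry":0,"rz":-0.4,"claw":220},{"x":0,"y":0,"z":0,"rx":0,"ry":0,"rz":-0.8,"claw":220},{"x":0,"y":0,"z":0,"rx":0,"ry":0,"rz":-1.2,"claw":220},{"x":0,"y":0,"z":0,"rx":0,"ry":0,"rz":-1.2,"claw":220}]'

```text
time_s: 38.35
position: [0.5628, 0.0162, 0.2232]
tcp_rot: [[0.044, 0.999, -0.0], [0.999, -0.044, 0.0], [0.0, -0.0, -1.0]]
force: [1.3, -0.4, -3.9]
opening: 0.277
grasp_force: 30.0
```

Emit:
apply_moves --rows '[{"x":0,"y":0,"z":0,"rx":0,"ry":0,"rz":-0.4,"claw":220},{"x":0,"y":0,"z":0,"rx":0,"ry":0,"rz":-0.8,"claw":220},{"x":0,"y":0,"z":0,"rx":0,"ry":0,"rz":-0.8,"claw":220}]'

```text
time_s: 38.72
position: [0.5628, 0.0162, 0.2233]
tcp_rot: [[-0.039, 0.999, -0.0], [0.999, 0.039, 0.0], [0.0, -0.0, -1.0]]
force: [-0.5, -0.8, -3.2]
opening: 0.273
grasp_force: 30.0
```

The load came off, so the lugs are over the gaps. I'll lower gently.

Emit:
apply_moves --rows '[{"x":0,"y":0,"z":0.7,"rx":0,"ry":0,"rz":0,"claw":220},{"x":0,"y":0,"z":1.5,"rx":0,"ry":0,"rz":0,"claw":220},{"x":0,"y":0,"z":1.5,"rx":0,"ry":0,"rz":0,"claw":220}]'

```text
time_s: 39.1
position: [0.5628, 0.0162, 0.2219]
tcp_rot: [[-0.04, 0.999, -0.0], [0.999, 0.04, 0.0], [0.0, -0.0, -1.0]]
force: [-0.0, 0.7, -3.4]
opening: 0.27
grasp_force: 30.0
```

Emit:
apply_moves --rows '[{"x":0,"y":0,"z":0.7,"rx":0,"ry":0,"rz":0,"claw":220},{"x":0,"y":0,"z":1.5,"rx":0,"ry":0,"rz":0,"claw":220},{"x":0,"y":0,"z":1.5,"rx":0,"ry":0,"rz":0,"claw":220}]'

```text
time_s: 39.48
position: [0.5628, 0.0162, 0.2205]
tcp_rot: [[-0.04, 0.999, -0.0], [0.999, 0.04, 0.0], [0.0, -0.0, -1.0]]
force: [0.3, 0.3, -3.1]
opening: 0.276
grasp_force: 30.0
```

Emit:
apply_moves --rows '[{"x":0,"y":0,"z":1,"rx":0,"ry":0,"rz":0,"claw":220},{"x":0,"y":0,"z":2,"rx":0,"ry":0,"rz":0,"claw":220},{"x":0,"y":0,"z":3,"rx":0,"ry":0,"rz":0,"claw":220},{"x":0,"y":0,"z":4,"rx":0,"ry":0,"rz":0,"claw":220},{"x":0,"y":0,"z":4,"rx":0,"ry":0,"rz":0,"claw":220}]'

```text
time_s: 40.1
position: [0.5629, 0.0162, 0.2188]
tcp_rot: [[-0.04, 0.999, 0.001], [0.999, 0.04, -0.0], [-0.0, 0.001, -1.0]]
force: [-3.8, -0.2, 10.3]
opening: 0.27
grasp_force: 30.0
```

Emit:
apply_moves --rows '[{"x":0,"y":0,"z":0.5,"rx":0,"ry":0,"rz":0,"claw":220},{"x":0,"y":0,"z":1,"rx":0,"ry":0,"rz":0,"claw":220},{"x":0,"y":0,"z":1,"rx":0,"ry":0,"rz":0,"claw":220}]'

```text
time_s: 40.48
position: [0.5629, 0.0162, 0.2188]
tcp_rot: [[-0.04, 0.999, 0.002], [0.999, 0.04, -0.001], [-0.001, 0.002, -1.0]]
force: [-5.3, 0.7, 15.8]
opening: 0.271
grasp_force: 30.0
```

Emit:
apply_moves --rows '[{"x":0,"y":0,"z":0.5,"rx":0,"ry":0,"rz":0,"claw":220},{"x":0,"y":0,"z":1,"rx":0,"ry":0,"rz":0,"claw":220},{"x":0,"y":0,"z":1,"rx":0,"ry":0,"rz":0,"claw":220}]'

```text
time_s: 40.85
position: [0.5629, 0.0162, 0.2187]
tcp_rot: [[-0.04, 0.999, 0.002], [0.999, 0.04, -0.001], [-0.001, 0.002, -1.0]]
force: [-7.0, 1.5, 20.8]
opening: 0.274
grasp_force: 30.0
```

The lid has landed at an origin height of about 0.146 m. That is the low end of the ridge tops, so it was first perched on the stop ribs. I'll relieve the pressure and keep turning backward, letting it climb.

Emit:
apply_moves --rows '[{"x":0,"y":0,"z":-2,"rx":0,"ry":0,"rz":0,"claw":220},{"x":0,"y":0,"z":-3.5,"rx":0,"ry":0,"rz":0,"claw":220},{"x":0,"y":0,"z":-3.5,"rx":0,"ry":0,"rz":0,"claw":220}]'

```text
time_s: 41.22
position: [0.5629, 0.0162, 0.2188]
tcp_rot: [[-0.04, 0.999, 0.0], [0.999, 0.04, -0.0], [-0.0, 0.0, -1.0]]
force: [-2.6, -0.1, 8.0]
opening: 0.271
grasp_force: 30.0
```

Emit:
apply_moves --rows '[{"x":0,"y":0,"z":-0.2,"rx":0,"ry":0,"rz":-0.4,"claw":220},{"x":0,"y":0,"z":-0.4,"rx":0,"ry":0,"rz":-0.8,"claw":220},{"x":0,"y":0,"z":-0.6,"rx":0,"ry":0,"rz":-1.2,"claw":220},{"x":0,"y":0,"z":-0.8,"rx":0,"ry":0,"rz":-1.6,"claw":220},{"x":0,"y":0,"z":-0.8,"rx":0,"ry":0,"rz":-1.6,"claw":220}]'

```text
time_s: 41.85
position: [0.5638, 0.0163, 0.2196]
tcp_rot: [[-0.205, 0.979, 0.002], [0.979, 0.205, 0.001], [0.0, 0.002, -1.0]]
force: [-1.2, 1.0, 6.1]
opening: 0.272
grasp_force: 30.0
```

```bash
python3 - <<'E'
from h import *
s=read_state(); print(s['position'],s['force'],s['moment'],s['opening'],s['joint_positions'].round(1))
im,d,p=snap('scene'); save(cv2.resize(im[160:300,240:400],None,fx=4,fy=4,interpolation=cv2.INTER_CUBIC),'s8')
E
```

```text
[0.56377005 0.01631757 0.21959881] [-1.20807778  1.0406383   6.13833993] [ 0.09426578  0.2575231  -0.30282085] 0.2722837425393048 [ -9.7  27.5  92.7   0.1  59.7 -21.6]
```

View pics/s8.png

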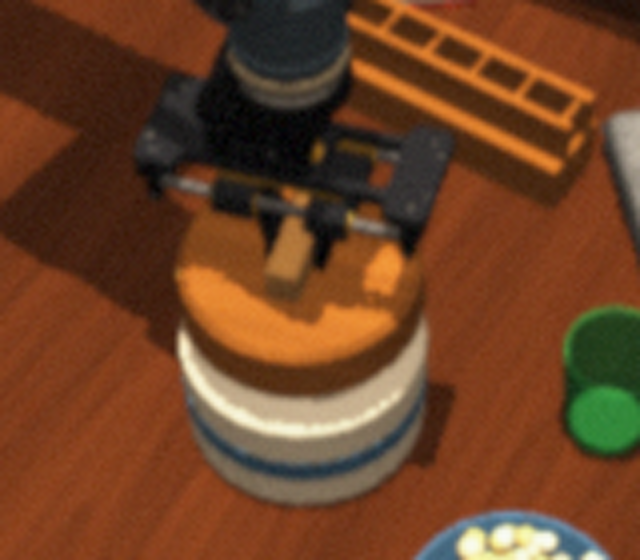

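The lid sits level on the neck and climbs 0.8 mm per 10°, as the thread predicts. Continuing backward.

Emit:
apply_moves --rows '[{"x":0,"y":0,"z":-0.3,"rx":0,"ry":0,"rz":-0.6,"claw":220},{"x":0,"y":0,"z":-0.6,"rx":0,"ry":0,"rz":-1.2,"claw":220},{"x":0,"y":0,"z":-0.9,"rx":0,"ry":0,"rz":-1.8,"claw":220},{"x":0,"y":0,"z":-1.2,"rx":0,"ry":0,"rz":-2.4,"claw":220},{"x":0,"y":0,"z":-1.5,"rx":0,"ry":0,"rz":-3,"claw":220},{"x":0,"y":0,"z":-1.5,"rx":0,"ry":0,"rz":-3,"claw":220}]'

```text
time_s: 42.65
position: [0.5637, 0.0162, 0.221]
tcp_rot: [[-0.498, 0.867, 0.002], [0.867, 0.498, 0.0], [-0.001, 0.002, -1.0]]
force: [-0.6, 0.8, 5.3]
opening: 0.279
grasp_force: 30.0
```

Emit:
apply_moves --rows '[{"x":0,"y":0,"z":-0.3,"rx":0,"ry":0,"rz":-0.6,"claw":220},{"x":0,"y":0,"z":-0.6,"rx":0,"ry":0,"rz":-1.2,"claw":220},{"x":0,"y":0,"z":-0.9,"rx":0,"ry":0,"rz":-1.8,"claw":220},{"x":0,"y":0,"z":-1.2,"rx":0,"ry":0,"rz":-2.4,"claw":220},{"x":0,"y":0,"z":-1.2,"rx":0,"ry":0,"rz":-2.4,"claw":220}]'

```text
time_s: 43.28
position: [0.5637, 0.0162, 0.2222]
tcp_rot: [[-0.698, 0.716, 0.002], [0.716, 0.698, 0.0], [-0.001, 0.001, -1.0]]
force: [-1.9, 0.2, 4.4]
opening: 0.274
grasp_force: 30.0
```

Emit:
apply_moves --rows '[{"x":0,"y":0,"z":-0.3,"rx":0,"ry":0,"rz":-0.6,"claw":220},{"x":0,"y":0,"z":-0.6,"rx":0,"ry":0,"rz":-1.2,"claw":220},{"x":0,"y":0,"z":-0.9,"rx":0,"ry":0,"rz":-1.8,"claw":220},{"x":0,"y":0,"z":-0.9,"rx":0,"ry":0,"rz":-1.8,"claw":220}]'

```text
time_s: 43.78
position: [0.5638, 0.0161, 0.2231]
tcp_rot: [[-0.82, 0.573, 0.002], [0.573, 0.82, -0.0], [-0.002, 0.001, -1.0]]
force: [-0.9, 0.8, 5.6]
opening: 0.276
grasp_force: 30.0
```

Emit:
apply_moves --rows '[{"x":0,"y":0,"z":-0.3,"rx":0,"ry":0,"rz":-0.6,"claw":220},{"x":0,"y":0,"z":-0.6,"rx":0,"ry":0,"rz":-1.2,"claw":220},{"x":0,"y":0,"z":-0.6,"rx":0,"ry":0,"rz":-1.2,"claw":220}]'

```text
time_s: 44.15
position: [0.5637, 0.0161, 0.2236]
tcp_rot: [[-0.885, 0.466, 0.002], [0.466, 0.885, -0.0], [-0.002, 0.001, -1.0]]
force: [-0.2, 0.6, 5.1]
opening: 0.274
grasp_force: 30.0
```

Emit:
apply_moves --rows '[{"x":0,"y":0,"z":-0.2,"rx":0,"ry":0,"rz":-0.6,"claw":220},{"x":0,"y":0,"z":-0.4,"rx":0,"ry":0,"rz":-1.2,"claw":220},{"x":0,"y":0,"z":-0.4,"rx":0,"ry":0,"rz":-1.2,"claw":220}]'

```text
time_s: 44.52
position: [0.563, 0.016, 0.2227]
tcp_rot: [[-0.936, 0.351, 0.0], [0.351, 0.936, -0.0], [-0.0, -0.0, -1.0]]
force: [0.7, -0.4, -2.0]
opening: 0.272
grasp_force: 30.0
```

The load is off again after 79°. I'll turn a little further into the gap and then lower.

Emit:
apply_moves --rows '[{"x":0,"y":0,"z":0,"rx":0,"ry":0,"rz":-0.5,"claw":220},{"x":0,"y":0,"z":0,"rx":0,"ry":0,"rz":-0.8,"claw":220},{"x":0,"y":0,"z":0,"rx":0,"ry":0,"rz":-0.8,"claw":220}]'

```text
time_s: 44.9
position: [0.5626, 0.0162, 0.2227]
tcp_rot: [[-0.962, 0.271, -0.001], [0.271, 0.962, 0.0], [0.001, -0.0, -1.0]]
force: [-0.2, -0.5, -4.0]
opening: 0.273
grasp_force: 30.0
```

Emit:
apply_moves --rows '[{"x":0,"y":0,"z":1,"rx":0,"ry":0,"rz":0,"claw":220},{"x":0,"y":0,"z":2,"rx":0,"ry":0,"rz":0,"claw":220},{"x":0,"y":0,"z":2,"rx":0,"ry":0,"rz":0,"claw":220}]'

```text
time_s: 45.28
position: [0.5628, 0.0162, 0.2213]
tcp_rot: [[-0.963, 0.271, -0.0], [0.271, 0.963, 0.0], [0.0, -0.0, -1.0]]
force: [0.4, 0.2, -3.6]
opening: 0.278
grasp_force: 30.0
```

Emit:
apply_moves --rows '[{"x":0,"y":0,"z":1,"rx":0,"ry":0,"rz":0,"claw":220},{"x":0,"y":0,"z":2,"rx":0,"ry":0,"rz":0,"claw":220},{"x":0,"y":0,"z":2,"rx":0,"ry":0,"rz":0,"claw":220}]'

```text
time_s: 45.65
position: [0.5628, 0.0162, 0.2193]
tcp_rot: [[-0.963, 0.271, -0.0], [0.271, 0.963, 0.0], [0.0, -0.0, -1.0]]
force: [0.4, -0.1, -3.3]
opening: 0.276
grasp_force: 30.0
```

Emit:
apply_moves --rows '[{"x":0,"y":0,"z":1,"rx":0,"ry":0,"rz":0,"claw":220},{"x":0,"y":0,"z":2,"rx":0,"ry":0,"rz":0,"claw":220},{"x":0,"y":0,"z":2,"rx":0,"ry":0,"rz":0,"claw":220}]'

```text
time_s: 46.02
position: [0.5628, 0.0162, 0.2173]
tcp_rot: [[-0.963, 0.271, -0.0], [0.271, 0.963, 0.0], [0.0, -0.0, -1.0]]
force: [-0.1, 0.5, -3.8]
opening: 0.271
grasp_force: 30.0
```

Below the previous landing height, so it is dropping into the thread.

Emit:
apply_moves --rows '[{"x":0,"y":0,"z":1,"rx":0,"ry":0,"rz":0,"claw":220},{"x":0,"y":0,"z":2,"rx":0,"ry":0,"rz":0,"claw":220},{"x":0,"y":0,"z":2,"rx":0,"ry":0,"rz":0,"claw":220}]'

```text
time_s: 46.4
position: [0.5628, 0.0162, 0.2153]
tcp_rot: [[-0.963, 0.271, -0.0], [0.271, 0.963, 0.0], [0.0, -0.0, -1.0]]
force: [-0.1, 0.6, -3.6]
opening: 0.272
grasp_force: 30.0
```

Emit:
apply_moves --rows '[{"x":0,"y":0,"z":0.7,"rx":0,"ry":0,"rz":0,"claw":220},{"x":0,"y":0,"z":1.4,"rx":0,"ry":0,"rz":0,"claw":220},{"x":0,"y":0,"z":1.4,"rx":0,"ry":0,"rz":0,"claw":220}]'

```text
time_s: 46.78
position: [0.5628, 0.0162, 0.214]
tcp_rot: [[-0.963, 0.271, -0.0], [0.271, 0.963, 0.0], [0.0, 0.0, -1.0]]
force: [0.1, 0.3, -3.4]
opening: 0.277
grasp_force: 30.0
```

Emit:
apply_moves --rows '[{"x":0,"y":0,"z":0.7,"rx":0,"ry":0,"rz":0,"claw":220},{"x":0,"y":0,"z":1,"rx":0,"ry":0,"rz":0,"claw":220},{"x":0,"y":0,"z":1,"rx":0,"ry":0,"rz":0,"claw":220}]'

```text
time_s: 47.15
position: [0.5629, 0.0162, 0.213]
tcp_rot: [[-0.963, 0.271, -0.0], [0.271, 0.963, 0.0], [0.0, 0.0, -1.0]]
force: [-0.2, 0.2, -3.2]
opening: 0.269
grasp_force: 30.0
```

Emit:
apply_moves --rows '[{"x":0,"y":0,"z":0.5,"rx":0,"ry":0,"rz":0,"claw":220},{"x":0,"y":0,"z":0.8,"rx":0,"ry":0,"rz":0,"claw":220},{"x":0,"y":0,"z":0.8,"rx":0,"ry":0,"rz":0,"claw":220}]'

```text
time_s: 47.52
position: [0.5629, 0.0162, 0.2126]
tcp_rot: [[-0.963, 0.271, 0.0], [0.271, 0.963, -0.0], [-0.0, -0.0, -1.0]]
force: [-1.0, -0.7, -0.2]
opening: 0.271
grasp_force: 30.0
```

Emit:
apply_moves --rows '[{"x":0,"y":0,"z":0.5,"rx":0,"ry":0,"rz":0,"claw":220},{"x":0,"y":0,"z":0.8,"rx":0,"ry":0,"rz":0,"claw":220},{"x":0,"y":0,"z":0.8,"rx":0,"ry":0,"rz":0,"claw":220}]'

```text
time_s: 47.9
position: [0.563, 0.0162, 0.2126]
tcp_rot: [[-0.963, 0.271, 0.001], [0.271, 0.963, -0.0], [-0.001, 0.0, -1.0]]
force: [-2.7, 0.1, 6.5]
opening: 0.275
grasp_force: 30.0
```

The lid has landed at an origin height of 0.140 m, so it has dropped onto its thread. Now screwing it forward.

Emit:
apply_moves --rows '[{"x":0,"y":0,"z":0.2,"rx":0,"ry":0,"rz":0.6,"claw":220},{"x":0,"y":0,"z":0.4,"rx":0,"ry":0,"rz":1.2,"claw":220},{"x":0,"y":0,"z":0.7,"rx":0,"ry":0,"rz":1.8,"claw":220},{"x":0,"y":0,"z":1,"rx":0,"ry":0,"rz":2.4,"claw":220},{"x":0,"y":0,"z":1,"rx":0,"ry":0,"rz":2.4,"claw":220}]'

```text
time_s: 48.52
position: [0.564, 0.0157, 0.2115]
tcp_rot: [[-0.865, 0.502, 0.003], [0.502, 0.865, -0.001], [-0.003, 0.001, -1.0]]
force: [0.5, -0.8, 5.2]
opening: 0.271
grasp_force: 30.0
```

Emit:
apply_moves --rows '[{"x":0,"y":0,"z":0.3,"rx":0,"ry":0,"rz":0.6,"claw":220},{"x":0,"y":0,"z":0.6,"rx":0,"ry":0,"rz":1.2,"claw":220},{"x":0,"y":0,"z":0.9,"rx":0,"ry":0,"rz":1.8,"claw":220},{"x":0,"y":0,"z":1.2,"rx":0,"ry":0,"rz":2.4,"claw":220},{"x":0,"y":0,"z":1.2,"rx":0,"ry":0,"rz":2.4,"claw":220}]'

```text
time_s: 49.15
position: [0.5639, 0.0157, 0.2103]
tcp_rot: [[-0.714, 0.7, 0.003], [0.7, 0.714, -0.001], [-0.003, 0.001, -1.0]]
force: [0.5, -1.4, 5.7]
opening: 0.274
grasp_force: 30.0
```

```bash
python3 - <<'E'
from h import *
s=read_state(); print(s['position'],s['force'],s['moment'],s['opening'],np.degrees(np.arctan2(s['tcp_rot'][1][0],s['tcp_rot'][0][0])))
E
```

```text
[0.56393857 0.01569701 0.21031442] [ 0.534654   -1.35633037  5.74899265] [-0.23541832  0.07815447 -0.08131334] 0.2738102354691192 135.55928356175554
```

Emit:
apply_moves --rows '[{"x":0,"y":0,"z":0.3,"rx":0,"ry":0,"rz":0.6,"claw":220},{"x":0,"y":0,"z":0.6,"rx":0,"ry":0,"rz":1.2,"claw":220},{"x":0,"y":0,"z":0.9,"rx":0,"ry":0,"rz":1.8,"claw":220},{"x":0,"y":0,"z":1.2,"rx":0,"ry":0,"rz":2.4,"claw":220},{"x":0,"y":0,"z":1.5,"rx":0,"ry":0,"rz":3,"claw":220},{"x":0,"y":0,"z":1.5,"rx":0,"ry":0,"rz":3,"claw":220}]'

```text
time_s: 49.9
position: [0.5639, 0.0156, 0.2089]
tcp_rot: [[-0.462, 0.887, 0.003], [0.887, 0.462, -0.001], [-0.002, 0.002, -1.0]]
force: [-0.3, -2.0, 5.9]
opening: 0.268
grasp_force: 30.0
```

Emit:
apply_moves --rows '[{"x":0,"y":0,"z":0.3,"rx":0,"ry":0,"rz":0.6,"claw":220},{"x":0,"y":0,"z":0.6,"rx":0,"ry":0,"rz":1.2,"claw":220},{"x":0,"y":0,"z":0.9,"rx":0,"ry":0,"rz":1.8,"claw":220},{"x":0,"y":0,"z":1.2,"rx":0,"ry":0,"rz":2.4,"claw":220},{"x":0,"y":0,"z":1.2,"rx":0,"ry":0,"rz":2.4,"claw":220}]'

```text
time_s: 50.52
position: [0.5638, 0.0156, 0.2077]
tcp_rot: [[-0.228, 0.974, 0.002], [0.974, 0.228, -0.001], [-0.002, 0.002, -1.0]]
force: [-0.5, -1.8, 6.0]
opening: 0.272
grasp_force: 30.0
```

```bash
python3 - <<'E'
from h import *
s=read_state(); print(s['position'],s['force'],s['moment'],s['opening'],np.degrees(np.arctan2(s['tcp_rot'][1][0],s['tcp_rot'][0][0])))
E
```

```text
[0.56375814 0.01558218 0.2076823 ] [-0.48579176 -1.84756253  6.01396162] [-0.24211087  0.26175929 -0.05545259] 0.27182825233695895 103.16265327299861
```

Emit:
apply_moves --rows '[{"x":0,"y":0,"z":0.3,"rx":0,"ry":0,"rz":0.5,"claw":220},{"x":0,"y":0,"z":0.6,"rx":0,"ry":0,"rz":1,"claw":220},{"x":0,"y":0,"z":0.8,"rx":0,"ry":0,"rz":1.5,"claw":220},{"x":0,"y":0,"z":0.8,"rx":0,"ry":0,"rz":1.5,"claw":220}]'

```text
time_s: 51.02
position: [0.5638, 0.0155, 0.207]
tcp_rot: [[-0.073, 0.997, 0.002], [0.997, 0.073, -0.002], [-0.002, 0.002, -1.0]]
force: [-0.5, -1.7, 6.1]
opening: 0.275
grasp_force: 30.0
```

Emit:
apply_moves --rows '[{"x":0,"y":0,"z":0.2,"rx":0,"ry":0,"rz":0.4,"claw":220},{"x":0,"y":0,"z":0.4,"rx":0,"ry":0,"rz":0.8,"claw":220},{"x":0,"y":0,"z":0.4,"rx":0,"ry":0,"rz":0.8,"claw":220}]'

```text
time_s: 51.4
position: [0.5637, 0.0156, 0.2066]
tcp_rot: [[0.011, 1.0, 0.002], [1.0, -0.011, -0.001], [-0.001, 0.002, -1.0]]
force: [-0.1, -1.5, 6.6]
opening: 0.272
grasp_force: 30.0
```

```bash
python3 - <<'E'
from h import *
s=read_state(); print(s['position'],s['force'],s['moment'],s['opening'],np.degrees(np.arctan2(s['tcp_rot'][1][0],s['tcp_rot'][0][0])))
E
```

```text
[0.56369857 0.01560236 0.20660332] [-0.10987463 -1.53357741  6.64012089] [-0.26563275  0.35517344  0.04686678] 0.2724433182990421 89.39791640852168
```

Emit:
apply_moves --rows '[{"x":0,"y":0,"z":0,"rx":0,"ry":0,"rz":0.3,"claw":220},{"x":0,"y":0,"z":0,"rx":0,"ry":0,"rz":0.6,"claw":220},{"x":0,"y":0,"z":0,"rx":0,"ry":0,"rz":0.6,"claw":220}]'

```text
time_s: 51.78
position: [0.5635, 0.0157, 0.2063]
tcp_rot: [[0.073, 0.997, 0.002], [0.997, -0.073, -0.001], [-0.001, 0.002, -1.0]]
force: [-1.4, -1.2, 6.1]
opening: 0.271
grasp_force: 30.0
```

```bash
python3 - <<'E'
from h import *
s=read_state(); print(s['position'],s['force'],s['moment'],s['opening'],np.degrees(np.arctan2(s['tcp_rot'][1][0],s['tcp_rot'][0][0])))
E
```

```text
[0.56353459 0.01566173 0.20633142] [-1.41502663 -1.16579815  6.07781813] [-0.21878588  0.25769306  0.06459159] 0.27102939202648885 85.79582184632582
```

Emit:
apply_moves --rows '[{"x":0,"y":0,"z":0.2,"rx":0,"ry":0,"rz":0.3,"claw":220},{"x":0,"y":0,"z":0.3,"rx":0,"ry":0,"rz":0.6,"claw":220},{"x":0,"y":0,"z":0.3,"rx":0,"ry":0,"rz":0.6,"claw":220}]'

```text
time_s: 52.15
position: [0.5633, 0.0159, 0.2062]
tcp_rot: [[0.132, 0.991, 0.001], [0.991, -0.132, -0.002], [-0.001, 0.002, -1.0]]
force: [-1.0, -1.1, 7.6]
opening: 0.27
grasp_force: 30.5
```

```bash
python3 - <<'E'
from h import *
s=read_state(); print(s['position'],s['force'],s['moment'],s['opening'],np.degrees(np.arctan2(s['tcp_rot'][1][0],s['tcp_rot'][0][0])))
E
```

```text
[0.56332061 0.01587721 0.20618243] [-1.01893701 -1.05557996  7.6212178 ] [-0.09868881  0.30509914  0.82875849] 0.27003366213771945 82.38808039801003
```

Emit:
apply_moves --rows '[{"x":0,"y":0,"z":0,"rx":0,"ry":0,"rz":0.25,"claw":220},{"x":0,"y":0,"z":0,"rx":0,"ry":0,"rz":0.4,"claw":220},{"x":0,"y":0,"z":0,"rx":0,"ry":0,"rz":0.4,"claw":220}]'

```text
time_s: 52.52
position: [0.5634, 0.0162, 0.2062]
tcp_rot: [[0.173, 0.985, 0.002], [0.985, -0.173, -0.001], [-0.001, 0.002, -1.0]]
force: [-0.2, -0.6, 7.3]
opening: 0.276
grasp_force: 31.4
```

```bash
python3 - <<'E'
from h import *
s=read_state(); print(s['position'],s['force'],s['moment'],s['opening'],np.degrees(np.arctan2(s['tcp_rot'][1][0],s['tcp_rot'][0][0])))
E
```

```text
[0.56338204 0.01622759 0.20617445] [-0.2322976  -0.64320698  7.31919728] [0.12012156 0.30136901 0.95016503] 0.27632079182878044 80.02775638631965
```

The torque rose to 0.95 N m and sinking stopped at an origin height of about 0.134 m, so it is at the hard stop. Releasing.

Emit:
apply_moves --rows '[{"x":0,"y":0,"z":-1,"rx":0,"ry":0,"rz":0,"claw":220},{"x":0,"y":0,"z":-1,"rx":0,"ry":0,"rz":0,"claw":120},{"x":0,"y":0,"z":-1,"rx":0,"ry":0,"rz":0,"claw":60},{"x":0,"y":0,"z":-1,"rx":0,"ry":0,"rz":0,"claw":60},{"x":0,"y":0,"z":-1,"rx":0,"ry":0,"rz":0,"claw":60},{"x":0,"y":0,"z":-10,"rx":0,"ry":0,"rz":0,"claw":60},{"x":0,"y":0,"z":-30,"rx":0,"ry":0,"rz":0,"claw":60},{"x":0,"y":0,"z":-60,"rx":0,"ry":0,"rz":0,"claw":60},{"x":0,"y":0,"z":-100,"rx":0,"ry":0,"rz":0,"claw":60},{"x":-50,"y":0,"z":-130,"rx":0,"ry":0,"rz":0,"claw":60}]'

```text
time_s: 53.78
position: [0.5547, -0.0313, 0.3376]
tcp_rot: [[0.174, 0.985, 0.003], [0.985, -0.174, 0.0], [0.001, 0.003, -1.0]]
force: [0.4, -1.4, 0.9]
opening: 0.771
grasp_force: 0.0
```

Emit:
apply_moves --rows '[{"x":-50,"y":0,"z":0,"rx":0,"ry":0,"rz":0,"claw":0},{"x":-100,"y":0,"z":0,"rx":0,"ry":0,"rz":0,"claw":0},{"x":-150,"y":0,"z":0,"rx":0,"ry":0,"rz":0,"claw":0},{"x":-200,"y":0,"z":0,"rx":0,"ry":0,"rz":0,"claw":0},{"x":-200,"y":0,"z":0,"rx":0,"ry":0,"rz":0,"claw":0},{"x":-200,"y":0,"z":0,"rx":0,"ry":0,"rz":0,"claw":0}]'

```text
time_s: 54.52
position: [0.518, -0.2295, 0.3353]
tcp_rot: [[0.18, 0.984, 0.0], [0.984, -0.18, 0.001], [0.001, 0.0, -1.0]]
force: [0.5, 0.7, 0.3]
opening: 1.002
grasp_force: 0.0
```

```bash
python3 - <<'E'
from h import *
print(read_state()['position'])
for n,(l0,l1,l2,l3) in(('top',(280,375,200,300)),('scene',(265,360,180,290))):
    im,d,p=snap(n); save(im,n+'9'); X=cloud(p,d)[l2:l3,l0:l1].reshape(-1,3)
    t=X[(np.hypot(X[:,0]-.563,X[:,1]-.0155)<.08)&(X[:,2]>.170)&(X[:,2]<.188)]; A=np.linalg.lstsq(np.c_[t[:,:2]-[.563,.0155],np.ones(len(t))],t[:,2],rcond=None)[0]
    b=X[(X[:,2]>.198)&(X[:,2]<.215)]; print(n,'top plane',A,len(t),'bar',cv2.minAreaRect((b[:,:2]*1000).astype(np.float32)),np.median(b[:,2]))
E
```

```text
[ 0.51799698 -0.22951787  0.33532891]
top top plane [-0.00135618 -0.00074282  0.17813473] 3210 bar ((561.1422729492188, 14.911636352539062), (78.57561492919922, 25.388439178466797), 82.89188385009766) 0.2076962287430023
scene top plane [-0.0020804   0.00655522  0.17882903] 1946 bar ((563.3880615234375, 15.620037078857422), (81.65031433105469, 25.610666275024414), 84.12857055664062) 0.20765501091275418
```

View pics/scene9.png

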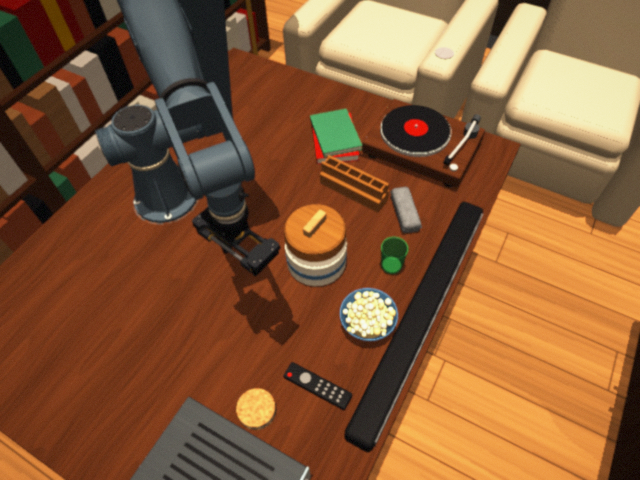

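The lid sits level on the jar at (316,232), its top is at 0.178 m (so its origin is at 0.134 m, fully home), and the bystanders are where they were. Handing in.

```bash
python3 -c "
from rig import hand_in
print(hand_in())"
```

```text
the job is handed in; nothing more can be done
None
```

I moved all three sweet boxes (orange, yellow and green) from the rack into the jar, set down gently and standing upright, screwed the lid level to its hard stop with its lower edge 134 mm above the jar's underside, and handed the job in; no score came back.

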